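# Sort damp plaster moulds from dry ones by their weight

## Task

Two look-alike plaster moulds with a single round pour hole stand in the row stand; feel by lifting whether each is still damp (heavier than 450 g) or dry (lighter). Set each damp one down gently in the wire drying rack and each dry one in the plywood trough (both may belong in the same one), standing upright on its floor and crosswise, so that the mould's longer side reaches from wall to wall and its broad faces look out along the channel. Keep them upright on the way and leave everything else standing where it is.

Things in the scene. Friction and masses are not known exactly. Their poses are not given: they have to be found in the camera images.
- mould_a: First of two look-alike moulds: plain plaster block mould, 66 long (its x) x 50 wide (its y) x 110 high (z), one round dark pour hole in the middle of its top; stands upright; 0.22 to 0.72 kg, not to be seen from outside; origin: centre of its underside.
- mould_b: Second of the two look-alike moulds: plain plaster block mould, 66 long (its x) x 50 wide (its y) x 110 high (z), one round dark pour hole in the middle of its top; stands upright; 0.22 to 0.72 kg, not to be seen from outside; origin: centre of its underside.
- wire_rack: Wire drying rack, for damp moulds: steel bars, slatted floor. Fixed. A straight channel along its x, open at the top and at both x ends: 220 long, clear width 78 (y) between two upright walls that face each other; floor 12 above the table; wall tops 118 above the table, walls 6 thick (outside width 90). Origin: centre of the channel at table height.
- trough: Plywood trough, for dry moulds: solid walls and floor. Fixed. A straight channel along its x, open at the top and at both x ends: 220 long, clear width 78 (y) between two upright walls that face each other; floor 12 above the table; wall tops 118 above the table, walls 6 thick (outside width 90). Origin: centre of the channel at table height.
- stand: Fixed plywood row stand in which four moulds stand side by side along its y, 58 apart (gaps of about 8), at y = -87, -29, 29 and 87 in any order, their 66 mm length along its x; base board 100 (x) x 256 (y), its top 8 above the table; an end cheek 118 high and 80 long in x closes each y end (inner faces at y = -120 and 120); open in front and behind. Origin: centre of its underside.
- eight_sided: Bystander in the row: plaster mould with cut-off upright corners, 66 x 50 x 110 high, small hole in its top; origin: centre of its underside.
- tall_mould: Bystander in the row: taller plaster mould, 66 x 50 x 124 high, two small holes in its top; origin: centre of its underside.
- bust: Bystander: plaster bust on a round foot, 150 high, widest 72 across; origin: centre of its underside.
- slip_bottle: Bystander: white squeeze bottle with a pointed nozzle, 54 across, 155 high; origin: centre of its underside.
- tub: Bystander: small white open tub, 64 across, 60 high; origin: centre of its underside.

How it is judged:
By the outcome, as a careful person would: the job done as asked, in the order asked, and still so for the second after the job is handed in, with the robot touching nothing.
It also fails if it takes over 72 s, if anything falls off the work surface, if the arm or the gripper's body presses on something with over 40 N, if the wrist force passes 120 N, or if a joint passes its speed limit or range.

## Robot

A 6-joint arm with a two-finger parallel gripper is mounted at the origin on the work surface. World frame = base frame: x ahead of the robot, y to its left, z up, the work surface at z = 0. Lengths are in mm, angles in rad, forces in N, time in s.
With the tool pointing down it reaches from about 350 to 850 mm from the base axis. Payload 8.1 kg.
Tool frame: the origin (TCP) lies between the finger pads; the fingertips stand 17 mm ahead of it and the grasp point (between the pads) lies 2 mm behind it (manip.tcp_to_tips is the z of the fingertips in the tool frame, in mm); z points along the fingers, y is the line along which they close (so a half turn about z gives the same grasp; the last joint's range is limited). The gripper opens to 93 mm and grips with 3 to 60 N. Pads are 15 mm wide; open, the fingers measure 128 mm over their backs; the gripper's body (75 mm by 188 mm) begins 65 mm behind the grasp point.
Start: joints at [1.164, 0.13, 1.488, -0, 1.523, -0.085], TCP at [189.743, 569.212, 235.635] pointing down, gripper open.
Joint ranges: [-2.96, 2.96], [-0.89, 2.26], [0.02, 2.5], [-1.34, 4.48], [0, 2.73], [-2.66, 2.66]. Speed limits (rad/s): [2.39, 2.39, 2.79, 3.14, 3.14, 3.14].

## Interface

Orientations are given as a unit quaternion [x, y, z, w].
In Python, from station import telemetry, imaging, ticket, manip gives the robot as it stands.
- The arm moves only by the tool move_arm, never from a script. Its argument "steps" is a list of rows, each an object of numbers: "x", "y", "z": the shift along the tool's x, y, z as a fraction of full scale; "ax", "ay", "az": the turn, a rotation vector about the tool's x, y, z as a fraction of full scale; "hand": the opening, from 0 (shut) to 1 (fully open). A call has 1 to 5 rows; each row shifts and turns the commanded pose from where the row before left it, along the tool's axes as they then stand; what a row does not reach is not made up. Full scale, the value 1, is 75 mm for a shift and 120 degrees for a turn. A row lasts 1/12 s, in which the tool goes at most 41.7 mm and 7.16 degrees, less where a joint would pass 70% of its speed; a pose out of reach is approached as far as the arm can. A call with a number of a shift or a turn outside -1 to 1 is refused whole. A call with a gripper value outside its range is refused whole. The fingers move at their own pace and stop on an object; "newtons" is the grip in N (left out, the last holds). Time passes only in rows, so rows that do not move let the fingers close. It gives the time, the measured TCP pose, the force, the opening and the grip force at its end, in the units of the state.
- telemetry.sense(): the state, without advancing time (a new reading comes with each control period).
- imaging.snapshot(name): name is "side" or "top"; returns a dict with "img" (384x512x3 uint8, red, green, blue), "K" (3x3 intrinsics, pixels), "k1" (the pictures are not rectified: a ray, as slopes to the right and down, at radius r is drawn at 1 + k1 r^2 times it, then the intrinsics apply), "R" (3x3) and "t" (3): a world point X has camera coordinates R X + t. Camera axes: x right, y down, z forward; pixel columns grow to the right and rows downward; lengths in mm; the calibration is good to about 2 mm. A picture is of the moment at which its call begins. There is no depth.
- ticket.hand_in(): hands the job in; it is judged then, once.
The state is a dict: "time": time; "joint_pos": joint angles; "joint_vel": joint speeds; "tau": joint torques, N m; "tool_pos": TCP position; "ee_rot": TCP orientation; "force": force on the tool from outside, world axes, zero at the start; "ft_torque": the same for the moment, N m; "width": finger opening in mm; "grip_force": force on a finger pad.
Only numpy, scipy, OpenCV 4.12 (cv2) and the standard library are available. Lean on these libraries where they do the work, as an engineer would, in place of code of your own. Each camera call takes 0.05 s, during which the arm holds its last target. There are 200 camera calls.

## Working session

There is one attempt and no reset: what is moved stays moved. The work goes in short steps, Python scripts to look and compute and a tool call to move; the robot and the scene stay as the last step left them, time stands still between calls to the robot, and variables do not carry over. Pictures are saved under pics/ and viewed, at most 10 in all, crops included, and the job is handed in when it is done.

Besides the shell and the picture viewer there is one more tool, called after ">>>" as name(argument=value, ...) on one line, values as JSON. move_arm: Moves the arm, as the interface text tells. Shift numbers are shares of 75 mm and turn numbers shares of 120 degrees, none past 1 either way. Its arguments: {"type":"object","properties":{"steps":{"type":"array","items":{"type":"object","properties":{"x":{"type":"number","minimum":-1,"maximum":1},"y":{"type":"number","minimum":-1,"maximum":1},"z":{"type":"number","minimum":-1,"maximum":1},"ax":{"type":"number","minimum":-1,"maximum":1},"ay":{"type":"number","minimum":-1,"maximum":1},"az":{"type":"number","minimum":-1,"maximum":1},"hand":{"type":"number"}}}},"newtons":{"type":"number"}},"required":["steps"]}

```bash
mkdir -p pics; ls; cat > h.py <<'E'
import numpy as np, cv2, pickle, sys
from station import telemetry, imaging, ticket, manip
def snap(n,f):
    s=imaging.snapshot(n); pickle.dump(s,open(f'pics/{f}.pkl','wb')); cv2.imwrite(f'pics/{f}.png',cv2.resize(s['img'][:,:,::-1],(800,600),interpolation=cv2.INTER_CUBIC)); return s
def px2w(s,uv,z):
    K=np.array(s['K']);k=float(np.ravel(s['k1'])[0]);uv=np.atleast_2d(np.array(uv,float))
    p=cv2.undistortPoints(uv[:,None],K,np.array([k,0,0,0.]))[:,0]
    R=np.array(s['R']);t=np.array(s['t']).ravel();c=-R.T@t
    d=np.c_[p,np.ones(len(p))]@R
    return c+d*((np.ravel(z)-c[2])/d[:,2])[:,None]
def w2px(s,X):
    R=np.array(s['R']);return cv2.projectPoints(np.atleast_2d(np.array(X,float)),cv2.Rodrigues(R)[0],np.array(s['t'],float).ravel(),np.array(s['K']),np.array([float(np.ravel(s['k1'])[0]),0,0,0]))[0][:,0]
E
python3 - <<'E'
from h import *
for n in('top','side'):
    s=snap(n,n+'0'); print(s['K'],s['k1'],-np.array(s['R']).T@s['t'],np.array(s['R']).round(2))
print(telemetry.sense(),manip.tcp_to_tips)
E
```

```text
pics
[[422.37496558   0.         255.40313538]
 [  0.         422.37496558 196.35672829]
 [  0.           0.           1.        ]] -0.12160357490613939 [ 438.62869246  -22.49664934 1021.02230351] [[ 0.03 -1.   -0.01]
 [-1.   -0.02 -0.06]
 [ 0.06  0.01 -1.  ]]
[[460.73049009   0.         256.70750626]
 [  0.         460.73049009 188.53143117]
 [  0.           0.           1.        ]] -0.03250515914622285 [ -91.65888169 -681.8008811   943.20359817] [[ 0.75 -0.66 -0.  ]
 [-0.47 -0.53 -0.71]
 [ 0.46  0.53 -0.71]]
{'time': 0.1, 'joint_pos': array([ 1.16360808e+00,  1.31045401e-01,  1.48913734e+00, -3.58600305e-05,
        1.52297752e+00, -8.54096823e-02]), 'joint_vel': array([-3.25806884e-05,  2.73987884e-05, -3.32754487e-03,  6.91325612e-04,
       -9.57432095e-04,  6.76950819e-04]), 'tau': array([ 1.57632483e-03, -5.61335385e+01, -4.93097484e+01,  7.70475925e-02,
        2.90867529e-02, -1.05502261e-04]), 'tool_pos': array([189.56592739, 568.78083472, 234.73449407]), 'ee_rot': array([ 1.60195156e-01,  9.87085051e-01, -7.64511151e-04, -1.73734489e-04]), 'force': array([ 0.58680816, -0.12810733,  0.2558308 ]), 'ft_torque': array([ 0.00097856, -0.03220286,  0.00265095]), 'grip_force': 0.0, 'width': 92.96703954325514} 17.0
```

View pics/top0.png

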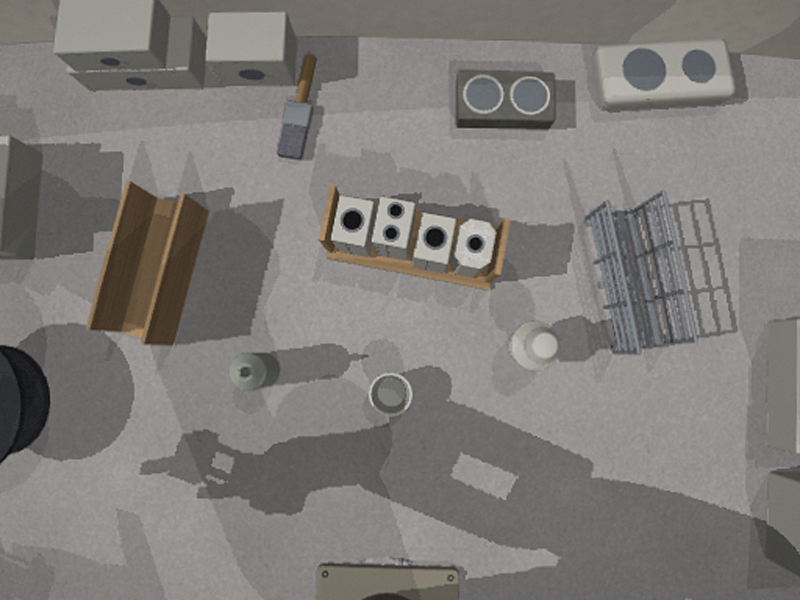

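View pics/side0.png

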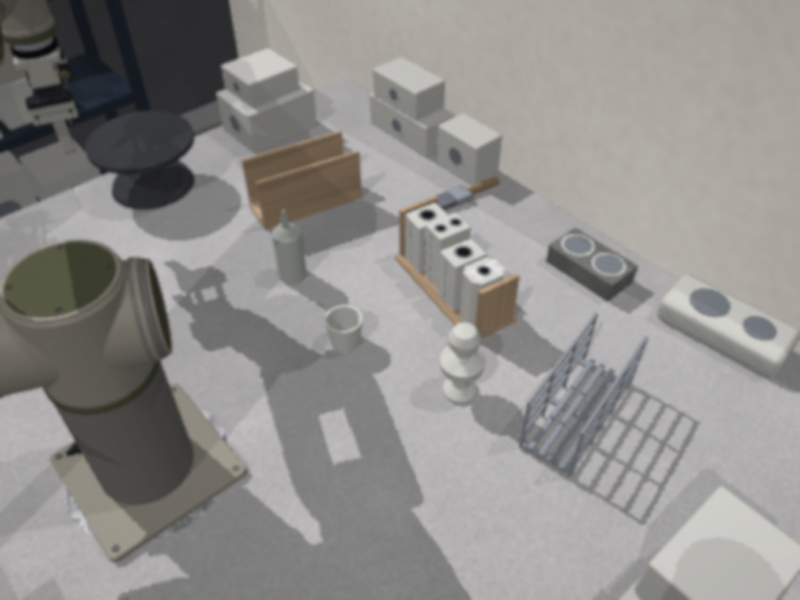

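```bash
python3 - <<'E'
from h import *
im=pickle.load(open('pics/top0.pkl','rb'))['img'][:,:,::-1]
def crop(x,y,w,h,k,f):
    return cv2.resize(im[y:y+h,x:x+w],None,fx=k,fy=k,interpolation=cv2.INTER_CUBIC)
cv2.imwrite('pics/c1.png',crop(200,112,133,80,6,0))
cv2.imwrite('pics/c2.png',np.hstack([crop(50,110,95,118,4.2,0),crop(370,110,95,118,4.2,0)]))
E
```

```text
(no output)
```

View pics/c1.png

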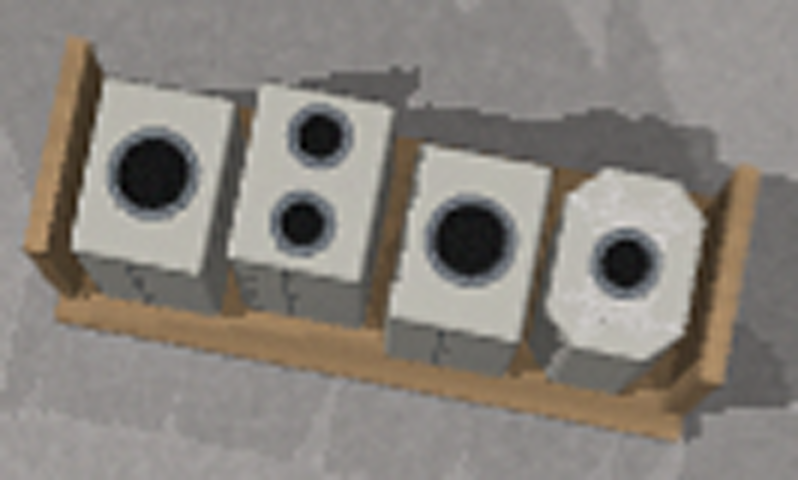

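View pics/c2.png

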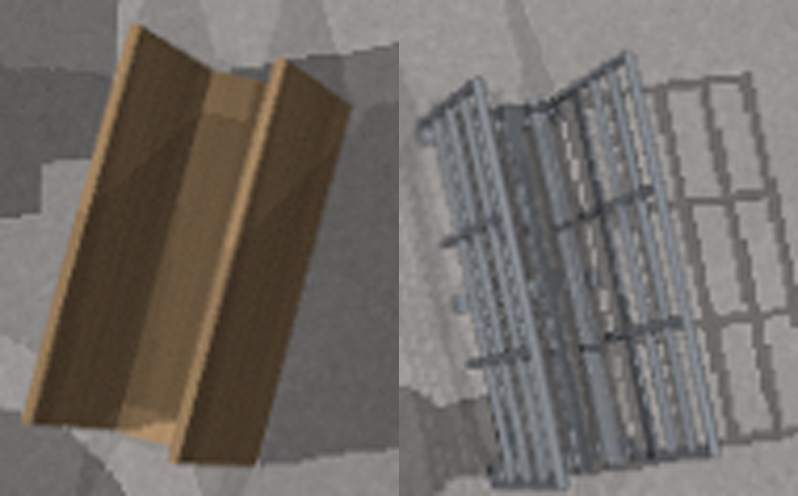

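```bash
python3 - <<'E'
from h import *
from scipy.optimize import least_squares
s=pickle.load(open('pics/top0.pkl','rb'))
def nat(p,x0,y0,k,off=0): p=np.array(p,float); return np.c_[x0+(p[:,0]-off+.5)/k-.5,y0+(p[:,1]+.5)/k-.5]
def fit(name,uv,loc,z):
    W=px2w(s,uv,z)[:,:2]; L=np.array(loc,float)
    f=lambda q:(L@np.array([[np.cos(q[2]),np.sin(q[2])],[-np.sin(q[2]),np.cos(q[2])]])+q[:2]-W).ravel()
    q=least_squares(f,[*W.mean(0),0]).x
    print(name,q.round(3),np.degrees(q[2]).round(2),'res',f(q).round(1))
m=[(33,25),(33,-25),(-33,-25),(-33,25)]
fit('A',nat([(108,78),(238,98),(195,273),(75,252)],200,112,6),m,118)
fit('B',nat([(422,145),(550,167),(515,342),(390,320)],200,112,6),m,118)
fit('hA',nat([(153,173)],200,112,6),[(0,0)],118);fit('hB',nat([(470,240)],200,112,6),[(0,0)],118)
fit('cheeks',nat([(76,40),(35,250),(750,168),(712,382)],200,112,6),[(40,123),(-40,123),(40,-123),(-40,-123)],118)
fit('base',nat([(58,318),(682,438)],200,112,6),[(-50,128),(-50,-128)],8)
c=[(110,42),(-110,42),(110,-42),(-110,-42)]
fit('trough',nat([(137,28),(29,422),(281,60),(178,462)],50,110,4.2),c,118)
fit('rack',nat([(479,82),(562,485),(629,55),(716,452)],370,110,4.2,399),c,118)
for n,u,z in(('tub',[(390,395)],60),('bottle',[(246,371)],155),('bust',[(543,345)],150)):
    print(n,px2w(s,nat(u,0,0,1.5625),z).round())
from scipy.spatial.transform import Rotation as R
print(R.from_quat(telemetry.sense()['ee_rot']).as_matrix().round(4))
E
```

```text
A [ 6.16392e+02  5.72020e+01 -1.67000e-01] -9.57 res [ 1.3  1.3 -0.6 -0.6 -1.2 -3.2  0.4  2.5]
B [ 5.94084e+02 -5.72010e+01 -1.60000e-01] -9.18 res [ 1.1  1.6  0.  -1.4 -1.1 -2.3  0.   2.1]
hA [617.076  57.568   0.   ] 0.0 res [0. 0.]
hB [595.24  -57.425   0.   ] 0.0 res [0. 0.]
cheeks [ 6.05991e+02 -2.92340e+01 -1.68000e-01] -9.6 res [ 0.3 -1.9 -1.  -0.6  0.6  1.   0.   1.5]
base [ 6.06714e+02 -3.06440e+01 -1.67000e-01] -9.55 res [-0. -0.  0.  0.]
trough [ 5.52623e+02  3.63370e+02 -2.12000e-01] -12.16 res [ 1.9  0.4 -1.9 -0.3  1.1 -1.  -1.1  0.9]
rack [ 5.56616e+02 -3.62552e+02  2.12000e-01] 12.16 res [ 3.3  1.3 -2.9 -1.1  3.4  0.4 -3.8 -0.5]
tub [[373.  -0.  60.]]
bottle [[405. 189. 155.]]
bust [[ 450. -203.  150.]]
[[-9.487e-01  3.163e-01 -6.000e-04]
 [ 3.163e-01  9.487e-01 -1.500e-03]
 [ 1.000e-04 -1.600e-03 -1.000e+00]]
```

```bash
cat > plan.py <<'E'
# plan.py x y z theta n [hand]: rows from measured pose to target, theta = world angle of tool y (deg)
from h import *
from scipy.spatial.transform import Rotation as Ro
def plan(p0,th0,p1,th1,n):
    d=(th1-th0+180)%360-180; w=(np.array(p1)-p0)/n; out=[]
    for i in range(n):
        a=np.radians(th0+d*i/n); ty=np.array([np.cos(a),np.sin(a),0]); tx=np.array([-ty[1],ty[0],0])
        out.append(dict(x=round(float(w@tx)/75,3),y=round(float(w@ty)/75,3),z=round(-float(w[2])/75,3),az=round(-d/n/120,4)))
    return out
if __name__=='__main__':
    s=telemetry.sense(); M=Ro.from_quat(s['ee_rot']).as_matrix(); th=np.degrees(np.arctan2(M[1,1],M[0,1]))
    print('t',s['time'],'pos',s['tool_pos'].round(1),'th',th.round(2),'tz',M[:,2].round(4),'F',s['force'].round(2),'w',round(s['width'],1))
    a=[float(v) for v in sys.argv[1:]]
    if a:
        for i,r in enumerate(plan(s['tool_pos'],th,a[:3],a[3],int(a[4]))): print(('\n' if i%5==0 else '')+str(r).replace("'",'"'))
E
python3 plan.py 617 57.4 200 -9.6 20
```

```text
t 0.1 pos [189.6 568.8 234.7] th 71.56 tz [-6.0e-04 -1.5e-03 -1.0e+00] F [ 0.59 -0.13  0.26] w 93.0

{"x": -0.378, "y": -0.233, "z": 0.023, "az": np.float64(0.0338)}
{"x": -0.394, "y": -0.206, "z": 0.023, "az": np.float64(0.0338)}
{"x": -0.407, "y": -0.178, "z": 0.023, "az": np.float64(0.0338)}
{"x": -0.419, "y": -0.148, "z": 0.023, "az": np.float64(0.0338)}
{"x": -0.428, "y": -0.118, "z": 0.023, "az": np.float64(0.0338)}

{"x": -0.436, "y": -0.088, "z": 0.023, "az": np.float64(0.0338)}
{"x": -0.441, "y": -0.057, "z": 0.023, "az": np.float64(0.0338)}
{"x": -0.444, "y": -0.025, "z": 0.023, "az": np.float64(0.0338)}
{"x": -0.444, "y": 0.006, "z": 0.023, "az": np.float64(0.0338)}
{"x": -0.443, "y": 0.038, "z": 0.023, "az": np.float64(0.0338)}

{"x": -0.439, "y": 0.069, "z": 0.023, "az": np.float64(0.0338)}
{"x": -0.433, "y": 0.1, "z": 0.023, "az": np.float64(0.0338)}
{"x": -0.425, "y": 0.13, "z": 0.023, "az": np.float64(0.0338)}
{"x": -0.415, "y": 0.16, "z": 0.023, "az": np.float64(0.0338)}
{"x": -0.402, "y": 0.189, "z": 0.023, "az": np.float64(0.0338)}

{"x": -0.388, "y": 0.217, "z": 0.023, "az": np.float64(0.0338)}
{"x": -0.372, "y": 0.244, "z": 0.023, "az": np.float64(0.0338)}
{"x": -0.353, "y": 0.269, "z": 0.023, "az": np.float64(0.0338)}
{"x": -0.333, "y": 0.294, "z": 0.023, "az": np.float64(0.0338)}
{"x": -0.312, "y": 0.317, "z": 0.023, "az": np.float64(0.0338)}
```

>>> move_arm(steps=[{"x": -0.38,"y": -0.23,"z": 0.023,"az": 0.034,"hand": 1},{"x": -0.39,"y": -0.21,"z": 0.023,"az": 0.034,"hand": 1},{"x": -0.41,"y": -0.18,"z": 0.023,"az": 0.034,"hand": 1},{"x": -0.42,"y": -0.15,"z": 0.023,"az": 0.034,"hand": 1},{"x": -0.43,"y": -0.12,"z": 0.023,"az": 0.034,"hand": 1}], newtons=40)

```text
invalid input
```

>>> move_arm(steps=[{"x": -0.44,"y": -0.09,"z": 0.023,"az": 0.034,"hand": 1},{"x": -0.44,"y": -0.06,"z": 0.023,"az": 0.034,"hand": 1},{"x": -0.44,"y": -0.025,"z": 0.023,"az": 0.034,"hand": 1},{"x": -0.44,"y": 0.006,"z": 0.023,"az": 0.034,"hand": 1},{"x": -0.44,"y": 0.04,"z": 0.023,"az": 0.034,"hand": 1}])

```text
invalid input
```

>>> move_arm(steps=[{"x": -0.44,"y": 0.07,"z": 0.023,"az": 0.034,"hand": 1},{"x": -0.43,"y": 0.1,"z": 0.023,"az": 0.034,"hand": 1},{"x": -0.425,"y": 0.13,"z": 0.023,"az": 0.034,"hand": 1},{"x": -0.415,"y": 0.16,"z": 0.023,"az": 0.034,"hand": 1},{"x": -0.4,"y": 0.19,"z": 0.023,"az": 0.034,"hand": 1}])

```text
invalid input
```

>>> move_arm(steps=[{"x": -0.39,"y": 0.22,"z": 0.023,"az": 0.034,"hand": 1},{"x": -0.37,"y": 0.244,"z": 0.023,"az": 0.034,"hand": 1},{"x": -0.35,"y": 0.27,"z": 0.023,"az": 0.034,"hand": 1},{"x": -0.33,"y": 0.295,"z": 0.023,"az": 0.034,"hand": 1},{"x": -0.31,"y": 0.317,"z": 0.023,"az": 0.034,"hand": 1}])

```text
invalid input
```

```bash
python3 plan.py 617 57.4 150 -9.6 3
```

```text
t 0.1 pos [189.6 568.8 234.7] th 71.56 tz [-6.0e-04 -1.5e-03 -1.0e+00] F [ 0.59 -0.13  0.26] w 93.0

{"x": -2.521, "y": -1.555, "z": 0.377, "az": np.float64(0.2255)}
{"x": -2.953, "y": -0.239, "z": 0.377, "az": np.float64(0.2255)}
{"x": -2.738, "y": 1.131, "z": 0.377, "az": np.float64(0.2255)}
```

>>> move_arm(steps=[{"x": -0.38,"y": -0.23,"z": 0.023,"ax": 0.0,"ay": 0.0,"az": 0.034,"hand": 1.0}], newtons=40)

```text
time: 0.18
tool_pos: [208.5, 545.9, 233.3]
ee_rot: [0.193, 0.981, 0.0, -0.001]
force: [1.4, 0.4, -0.1]
width: 92.8
grip_force: 0.0
```

>>> move_arm(steps=[{"x": -0.39,"y": -0.21,"z": 0.023,"ax": 0,"ay": 0,"az": 0.034,"hand": 1},{"x": -0.41,"y": -0.18,"z": 0.023,"ax": 0,"ay": 0,"az": 0.034,"hand": 1},{"x": -0.42,"y": -0.15,"z": 0.023,"ax": 0,"ay": 0,"az": 0.034,"hand": 1},{"x": -0.43,"y": -0.12,"z": 0.023,"ax": 0,"ay": 0,"az": 0.034,"hand": 1}], newtons=40)

```text
time: 0.52
tool_pos: [296.9, 439.3, 226.4]
ee_rot: [0.334, 0.943, -0.0, -0.0]
force: [1.5, 0.0, -0.5]
width: 93.0
grip_force: 0.0
```

>>> move_arm(steps=[{"x": -0.44,"y": -0.09,"z": 0.023,"ax": 0,"ay": 0,"az": 0.034,"hand": 1},{"x": -0.44,"y": -0.06,"z": 0.023,"ax": 0,"ay": 0,"az": 0.034,"hand": 1},{"x": -0.44,"y": -0.025,"z": 0.023,"ax": 0,"ay": 0,"az": 0.034,"hand": 1},{"x": -0.44,"y": 0.006,"z": 0.023,"ax": 0,"ay": 0,"az": 0.034,"hand": 1},{"x": -0.44,"y": 0.04,"z": 0.023,"ax": 0,"ay": 0,"az": 0.034,"hand": 1}])

```text
time: 0.93
tool_pos: [403.1, 311.3, 218.0]
ee_rot: [0.496, 0.868, -0.0, -0.0]
force: [0.1, 0.6, -0.4]
width: 93.2
grip_force: 0.0
```

>>> move_arm(steps=[{"x": -0.44,"y": 0.07,"z": 0.023,"ax": 0,"ay": 0,"az": 0.034,"hand": 1},{"x": -0.43,"y": 0.1,"z": 0.023,"ax": 0,"ay": 0,"az": 0.034,"hand": 1},{"x": -0.425,"y": 0.13,"z": 0.023,"ax": 0,"ay": 0,"az": 0.034,"hand": 1},{"x": -0.415,"y": 0.16,"z": 0.023,"ax": 0,"ay": 0,"az": 0.034,"hand": 1},{"x": -0.4,"y": 0.19,"z": 0.023,"ax": 0,"ay": 0,"az": 0.034,"hand": 1}])

```text
time: 1.35
tool_pos: [509.5, 183.3, 209.3]
ee_rot: [0.642, 0.767, -0.0, -0.0]
force: [-0.3, 0.1, 0.2]
width: 92.9
grip_force: 0.0
```

>>> move_arm(steps=[{"x": -0.39,"y": 0.22,"z": 0.023,"ax": 0,"ay": 0,"az": 0.034,"hand": 1},{"x": -0.37,"y": 0.244,"z": 0.023,"ax": 0,"ay": 0,"az": 0.034,"hand": 1},{"x": -0.35,"y": 0.27,"z": 0.023,"ax": 0,"ay": 0,"az": 0.034,"hand": 1},{"x": -0.33,"y": 0.295,"z": 0.023,"ax": 0,"ay": 0,"az": 0.034,"hand": 1},{"x": -0.31,"y": 0.317,"z": 0.023,"ax": 0,"ay": 0,"az": 0.034,"hand": 1}])

```text
time: 1.77
tool_pos: [616.0, 55.4, 200.5]
ee_rot: [0.767, 0.641, -0.0, -0.0]
force: [-0.1, -0.0, 0.6]
width: 92.8
grip_force: 0.0
```

```bash
sed -i 's/round(-d\/n\/120,4)/round(float(-d\/n\/120),4)/' plan.py; python3 plan.py 617 57.4 150 -9.6 3
```

```text
t 1.7667 pos [616.   55.4 200.5] th -10.25 tz [-9.e-04  0.e+00 -1.e+00] F [-0.1  -0.04  0.6 ] w 92.8

{"x": 0.009, "y": 0.003, "z": 0.224, "az": -0.0018}
{"x": 0.009, "y": 0.003, "z": 0.224, "az": -0.0018}
{"x": 0.009, "y": 0.003, "z": 0.224, "az": -0.0018}
```

>>> move_arm(steps=[{"x": 0.027,"y": 0.009,"z": 0.5,"ax": 0,"ay": 0,"az": -0.0054,"hand": 1},{"x": 0,"y": 0,"z": 0,"ax": 0,"ay": 0,"az": 0,"hand": 1},{"x": 0,"y": 0,"z": 0.4,"ax": 0,"ay": 0,"az": 0,"hand": 1},{"x": 0,"y": 0,"z": 0.4,"ax": 0,"ay": 0,"az": 0,"hand": 1},{"x": 0,"y": 0,"z": 0,"ax": 0,"ay": 0,"az": 0,"hand": 1}])

```text
time: 2.18
tool_pos: [611.7, 59.2, 97.3]
ee_rot: [0.762, 0.647, -0.004, -0.004]
force: [-1.8, 0.1, -1.8]
width: 92.9
grip_force: 0.0
```

>>> move_arm(steps=[{"x": 0,"y": 0,"z": 0.2,"ax": 0,"ay": 0,"az": 0,"hand": 1},{"x": 0,"y": 0,"z": 0.17,"ax": 0,"ay": 0,"az": 0,"hand": 1},{"x": 0,"y": 0,"z": 0,"ax": 0,"ay": 0,"az": 0,"hand": 1}])

```text
time: 2.43
tool_pos: [614.7, 59.2, 74.2]
ee_rot: [0.762, 0.647, -0.001, -0.001]
force: [-0.2, -0.1, -0.7]
width: 92.8
grip_force: 0.0
```

```bash
python3 plan.py; python3 -c "
from h import *
snap('side','side1')"
```

```text
t 2.4333 pos [614.7  59.2  74.2] th -9.35 tz [-0.0038 -0.     -1.    ] F [-0.25 -0.12 -0.68] w 92.8
```

View pics/side1.png

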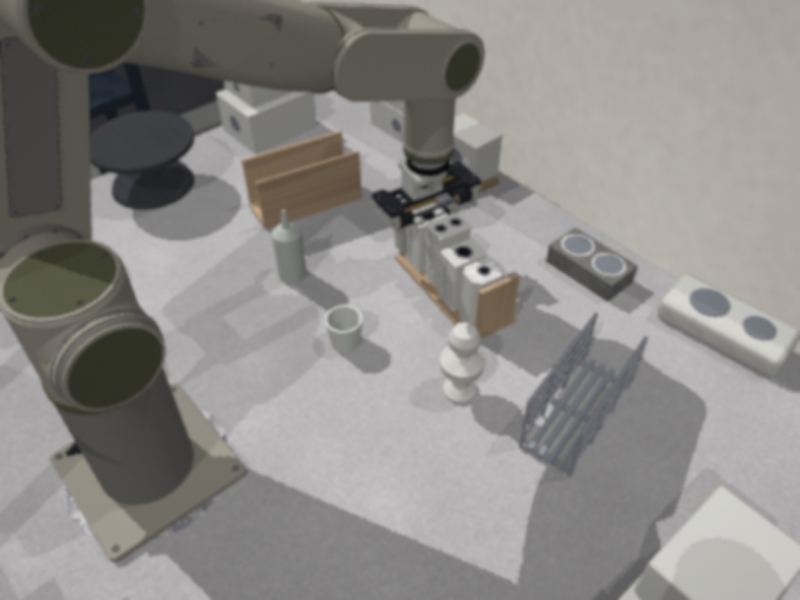

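>>> move_arm(steps=[{"x": 0,"y": 0.03,"z": 0,"ax": 0,"ay": 0,"az": 0,"hand": 0.75},{"x": 0,"y": 0,"z": 0,"ax": 0,"ay": 0,"az": 0,"hand": 0.6},{"x": 0,"y": 0,"z": 0,"ax": 0,"ay": 0,"az": 0,"hand": 0.5},{"x": 0,"y": 0,"z": 0,"ax": 0,"ay": 0,"az": 0,"hand": 0.5},{"x": 0,"y": 0,"z": 0,"ax": 0,"ay": 0,"az": 0,"hand": 0.5}], newtons=40)

```text
time: 2.9
tool_pos: [619.0, 58.5, 76.7]
ee_rot: [0.763, 0.647, 0.0, 0.0]
force: [2.1, -0.2, 4.2]
width: 66.3
grip_force: 40.0
```

>>> move_arm(steps=[{"x": 0,"y": 0,"z": 0,"ax": 0,"ay": 0,"az": 0,"hand": 0.5},{"x": 0,"y": 0,"z": 0,"ax": 0,"ay": 0,"az": 0,"hand": 0.5}])

```text
time: 3.07
tool_pos: [619.0, 58.5, 76.6]
ee_rot: [0.763, 0.647, 0.0, 0.0]
force: [-1.7, -0.4, 6.1]
width: 66.0
grip_force: 40.0
```

>>> move_arm(steps=[{"x": 0,"y": 0,"z": -0.05,"ax": 0,"ay": 0,"az": 0,"hand": 0.5},{"x": 0,"y": 0,"z": -0.1,"ax": 0,"ay": 0,"az": 0,"hand": 0.5},{"x": 0,"y": 0,"z": -0.2,"ax": 0,"ay": 0,"az": 0,"hand": 0.5},{"x": 0,"y": 0,"z": -0.3,"ax": 0,"ay": 0,"az": 0,"hand": 0.5},{"x": 0,"y": 0,"z": -0.3,"ax": 0,"ay": 0,"az": 0,"hand": 0.5}])

```text
time: 3.48
tool_pos: [617.0, 58.4, 146.0]
ee_rot: [0.763, 0.647, -0.002, -0.001]
force: [0.5, 0.3, -7.0]
width: 65.6
grip_force: 40.0
```

>>> move_arm(steps=[{"x": 0,"y": 0,"z": -0.35,"ax": 0,"ay": 0,"az": 0,"hand": 0.5},{"x": 0,"y": 0,"z": -0.35,"ax": 0,"ay": 0,"az": 0,"hand": 0.5},{"x": 0,"y": 0,"z": -0.2,"ax": 0,"ay": 0,"az": 0,"hand": 0.5},{"x": 0,"y": 0,"z": 0,"ax": 0,"ay": 0,"az": 0,"hand": 0.5},{"x": 0,"y": 0,"z": 0,"ax": 0,"ay": 0,"az": 0,"hand": 0.5}])

```text
time: 3.9
tool_pos: [618.9, 58.4, 214.9]
ee_rot: [0.763, 0.647, 0.0, 0.0]
force: [-0.0, 0.3, -8.0]
width: 65.8
grip_force: 40.0
```

>>> move_arm(steps=[{"x": 0,"y": 0,"z": 0,"ax": 0,"ay": 0,"az": 0,"hand": 0.5},{"x": 0,"y": 0,"z": 0,"ax": 0,"ay": 0,"az": 0,"hand": 0.5},{"x": 0,"y": 0,"z": 0,"ax": 0,"ay": 0,"az": 0,"hand": 0.5}])

```text
time: 4.15
tool_pos: [617.5, 58.4, 212.2]
ee_rot: [0.763, 0.647, -0.001, -0.001]
force: [-0.2, -0.0, -6.6]
width: 66.0
grip_force: 40.0
```

>>> move_arm(steps=[{"x": 0,"y": 0,"z": 0,"ax": 0,"ay": 0,"az": 0,"hand": 0.5},{"x": 0,"y": 0,"z": 0,"ax": 0,"ay": 0,"az": 0,"hand": 0.5}])

```text
time: 4.32
tool_pos: [618.3, 58.4, 213.6]
ee_rot: [0.763, 0.647, -0.001, -0.0]
force: [0.1, 0.8, -6.6]
width: 65.7
grip_force: 40.0
```

```bash
python3 plan.py 570 205 215 77.8 15
```

```text
t 4.3167 pos [618.3  58.4 213.6] th -9.39 tz [-0.0015 -0.     -1.    ] F [ 0.12  0.78 -6.63] w 65.7

{"x": 0.122, "y": -0.064, "z": -0.001, "az": -0.0484}
{"x": 0.127, "y": -0.051, "z": -0.001, "az": -0.0484}
{"x": 0.132, "y": -0.038, "z": -0.001, "az": -0.0484}
{"x": 0.135, "y": -0.024, "z": -0.001, "az": -0.0484}
{"x": 0.137, "y": -0.01, "z": -0.001, "az": -0.0484}

{"x": 0.137, "y": 0.003, "z": -0.001, "az": -0.0484}
{"x": 0.136, "y": 0.017, "z": -0.001, "az": -0.0484}
{"x": 0.134, "y": 0.031, "z": -0.001, "az": -0.0484}
{"x": 0.13, "y": 0.044, "z": -0.001, "az": -0.0484}
{"x": 0.125, "y": 0.057, "z": -0.001, "az": -0.0484}

{"x": 0.118, "y": 0.07, "z": -0.001, "az": -0.0484}
{"x": 0.111, "y": 0.081, "z": -0.001, "az": -0.0484}
{"x": 0.102, "y": 0.092, "z": -0.001, "az": -0.0484}
{"x": 0.092, "y": 0.102, "z": -0.001, "az": -0.0484}
{"x": 0.081, "y": 0.111, "z": -0.001, "az": -0.0484}
```

```bash
python3 plan.py 570 -234 232 -77.8 13
```

```text
t 4.3167 pos [618.3  58.4 213.6] th -9.39 tz [-0.0015 -0.     -1.    ] F [ 0.12  0.78 -6.63] w 65.7

{"x": -0.304, "y": 0.0, "z": -0.019, "az": 0.0439}
{"x": -0.303, "y": 0.028, "z": -0.019, "az": 0.0439}
{"x": -0.299, "y": 0.056, "z": -0.019, "az": 0.0439}
{"x": -0.293, "y": 0.083, "z": -0.019, "az": 0.0439}
{"x": -0.284, "y": 0.109, "z": -0.019, "az": 0.0439}

{"x": -0.272, "y": 0.135, "z": -0.019, "az": 0.0439}
{"x": -0.259, "y": 0.159, "z": -0.019, "az": 0.0439}
{"x": -0.243, "y": 0.182, "z": -0.019, "az": 0.0439}
{"x": -0.226, "y": 0.204, "z": -0.019, "az": 0.0439}
{"x": -0.206, "y": 0.224, "z": -0.019, "az": 0.0439}

{"x": -0.184, "y": 0.242, "z": -0.019, "az": 0.0439}
{"x": -0.162, "y": 0.258, "z": -0.019, "az": 0.0439}
{"x": -0.137, "y": 0.271, "z": -0.019, "az": 0.0439}
```

>>> move_arm(steps=[{"x": 0,"y": 0,"z": -0.25,"ax": 0,"ay": 0,"az": 0,"hand": 0.5},{"x": -0.304,"y": 0,"z": 0,"ax": 0,"ay": 0,"az": 0.044,"hand": 0.5},{"x": -0.303,"y": 0.028,"z": 0,"ax": 0,"ay": 0,"az": 0.044,"hand": 0.5},{"x": -0.3,"y": 0.056,"z": 0,"ax": 0,"ay": 0,"az": 0.044,"hand": 0.5},{"x": -0.293,"y": 0.083,"z": 0,"ax": 0,"ay": 0,"az": 0.044,"hand": 0.5}])

```text
time: 4.73
tool_pos: [603.5, -32.4, 233.3]
ee_rot: [0.869, 0.494, -0.0, 0.0]
force: [0.6, -0.5, -6.7]
width: 65.8
grip_force: 40.0
```

>>> move_arm(steps=[{"x": -0.284,"y": 0.109,"z": 0,"ax": 0,"ay": 0,"az": 0.044,"hand": 0.5},{"x": -0.272,"y": 0.135,"z": 0,"ax": 0,"ay": 0,"az": 0.044,"hand": 0.5},{"x": -0.26,"y": 0.16,"z": 0,"ax": 0,"ay": 0,"az": 0.044,"hand": 0.5},{"x": -0.243,"y": 0.182,"z": 0,"ax": 0,"ay": 0,"az": 0.044,"hand": 0.5},{"x": -0.226,"y": 0.204,"z": 0,"ax": 0,"ay": 0,"az": 0.044,"hand": 0.5}])

```text
time: 5.15
tool_pos: [584.6, -145.3, 233.2]
ee_rot: [0.959, 0.283, -0.0, -0.0]
force: [0.8, -0.5, -6.5]
width: 65.7
grip_force: 40.0
```

>>> move_arm(steps=[{"x": -0.206,"y": 0.224,"z": 0,"ax": 0,"ay": 0,"az": 0.044,"hand": 0.5},{"x": -0.184,"y": 0.242,"z": 0,"ax": 0,"ay": 0,"az": 0.044,"hand": 0.5},{"x": -0.162,"y": 0.258,"z": 0,"ax": 0,"ay": 0,"az": 0.044,"hand": 0.5},{"x": -0.137,"y": 0.27,"z": 0,"ax": 0,"ay": 0,"az": 0.044,"hand": 0.5},{"x": 0,"y": 0,"z": 0,"ax": 0,"ay": 0,"az": 0,"hand": 0.5}])

```text
time: 5.57
tool_pos: [568.7, -238.4, 233.1]
ee_rot: [0.995, 0.1, -0.0, 0.001]
force: [-0.5, -0.0, -7.2]
width: 65.6
grip_force: 40.0
```

```bash
python3 plan.py 570 -234 75 -77.8 6
```

```text
t 5.5667 pos [ 568.7 -238.4  233.1] th -78.55 tz [-8.0e-04 -2.2e-03 -1.0e+00] F [-0.54 -0.04 -7.19] w 65.6

{"x": 0.005, "y": -0.009, "z": 0.351, "az": -0.001}
{"x": 0.005, "y": -0.009, "z": 0.351, "az": -0.001}
{"x": 0.005, "y": -0.009, "z": 0.351, "az": -0.001}
{"x": 0.005, "y": -0.009, "z": 0.351, "az": -0.001}
{"x": 0.005, "y": -0.009, "z": 0.351, "az": -0.001}

{"x": 0.005, "y": -0.009, "z": 0.351, "az": -0.001}
```

>>> move_arm(steps=[{"x": 0.03,"y": -0.05,"z": 0.4,"ax": 0,"ay": 0,"az": -0.006,"hand": 0.5},{"x": 0,"y": 0,"z": 0.45,"ax": 0,"ay": 0,"az": 0,"hand": 0.5},{"x": 0,"y": 0,"z": 0.45,"ax": 0,"ay": 0,"az": 0,"hand": 0.5},{"x": 0,"y": 0,"z": 0.45,"ax": 0,"ay": 0,"az": 0,"hand": 0.5},{"x": 0,"y": 0,"z": 0.2,"ax": 0,"ay": 0,"az": 0,"hand": 0.5}])

```text
time: 5.98
tool_pos: [568.3, -228.2, 81.3]
ee_rot: [0.994, 0.111, -0.003, -0.002]
force: [-2.2, 0.5, -8.7]
width: 65.8
grip_force: 40.0
```

>>> move_arm(steps=[{"x": 0,"y": 0,"z": 0.1,"ax": 0,"ay": 0,"az": 0,"hand": 0.5},{"x": 0,"y": 0,"z": 0,"ax": 0,"ay": 0,"az": 0,"hand": 0.5},{"x": 0,"y": 0,"z": 0,"ax": 0,"ay": 0,"az": 0,"hand": 0.5},{"x": 0,"y": 0,"z": 0,"ax": 0,"ay": 0,"az": 0,"hand": 0.5}])

```text
time: 6.32
tool_pos: [572.9, -230.7, 82.1]
ee_rot: [0.994, 0.111, 0.002, 0.001]
force: [0.2, -0.3, -6.6]
width: 65.7
grip_force: 40.0
```

>>> move_arm(steps=[{"x": 0,"y": -0.02,"z": 0.08,"ax": 0,"ay": 0,"az": 0,"hand": 0.5},{"x": 0,"y": 0,"z": 0.04,"ax": 0,"ay": 0,"az": 0,"hand": 0.5},{"x": 0,"y": 0,"z": 0,"ax": 0,"ay": 0,"az": 0,"hand": 0.5},{"x": 0,"y": 0,"z": 0,"ax": 0,"ay": 0,"az": 0,"hand": 0.5},{"x": 0,"y": 0,"z": 0,"ax": 0,"ay": 0,"az": 0,"hand": 0.5}])

```text
time: 6.73
tool_pos: [571.0, -228.6, 70.8]
ee_rot: [0.994, 0.111, 0.0, 0.0]
force: [-0.6, -0.2, -6.8]
width: 65.7
grip_force: 40.0
```

>>> move_arm(steps=[{"x": 0,"y": 0,"z": 0.02,"ax": 0,"ay": 0,"az": 0,"hand": 0.5},{"x": 0,"y": 0,"z": 0.02,"ax": 0,"ay": 0,"az": 0,"hand": 0.5},{"x": 0,"y": 0,"z": 0,"ax": 0,"ay": 0,"az": 0,"hand": 0.5}])

```text
time: 6.98
tool_pos: [571.5, -228.8, 68.7]
ee_rot: [0.994, 0.111, 0.001, 0.0]
force: [-1.1, 0.8, -0.0]
width: 65.8
grip_force: 40.0
```

>>> move_arm(steps=[{"x": 0,"y": 0,"z": 0,"ax": 0,"ay": 0,"az": 0,"hand": 0.75},{"x": 0,"y": 0,"z": 0,"ax": 0,"ay": 0,"az": 0,"hand": 0.9},{"x": 0,"y": 0,"z": 0,"ax": 0,"ay": 0,"az": 0,"hand": 0.9},{"x": 0,"y": 0,"z": -0.1,"ax": 0,"ay": 0,"az": 0,"hand": 0.9},{"x": 0,"y": 0,"z": -0.3,"ax": 0,"ay": 0,"az": 0,"hand": 0.9}])

```text
time: 7.4
tool_pos: [568.6, -227.4, 94.6]
ee_rot: [0.994, 0.11, -0.003, -0.002]
force: [-1.2, 1.0, -0.8]
width: 83.3
grip_force: 0.0
```

>>> move_arm(steps=[{"x": 0,"y": 0,"z": -0.4,"ax": 0,"ay": 0,"az": 0,"hand": 0.9},{"x": 0,"y": 0,"z": -0.4,"ax": 0,"ay": 0,"az": 0,"hand": 0.9},{"x": 0,"y": 0,"z": 0,"ax": 0,"ay": 0,"az": 0,"hand": 0.9},{"x": 0,"y": 0,"z": 0,"ax": 0,"ay": 0,"az": 0,"hand": 0.9}])

```text
time: 7.73
tool_pos: [572.9, -229.5, 161.5]
ee_rot: [0.994, 0.111, 0.003, 0.002]
force: [0.2, 0.2, 0.1]
width: 83.9
grip_force: 0.0
```

```bash
python3 plan.py 571.3 -228.7 158 12.4 13
```

```text
t 7.7333 pos [ 572.9 -229.5  161.5] th -77.31 tz [ 0.0056 -0.0028 -1.    ] F [0.16 0.22 0.11] w 83.9

{"x": -0.001, "y": -0.001, "z": 0.004, "az": -0.0575}
{"x": -0.001, "y": -0.001, "z": 0.004, "az": -0.0575}
{"x": -0.001, "y": -0.001, "z": 0.004, "az": -0.0575}
{"x": -0.001, "y": -0.002, "z": 0.004, "az": -0.0575}
{"x": -0.001, "y": -0.002, "z": 0.004, "az": -0.0575}

{"x": -0.0, "y": -0.002, "z": 0.004, "az": -0.0575}
{"x": -0.0, "y": -0.002, "z": 0.004, "az": -0.0575}
{"x": -0.0, "y": -0.002, "z": 0.004, "az": -0.0575}
{"x": 0.0, "y": -0.002, "z": 0.004, "az": -0.0575}
{"x": 0.0, "y": -0.002, "z": 0.004, "az": -0.0575}

{"x": 0.001, "y": -0.002, "z": 0.004, "az": -0.0575}
{"x": 0.001, "y": -0.002, "z": 0.004, "az": -0.0575}
{"x": 0.001, "y": -0.002, "z": 0.004, "az": -0.0575}
```

>>> move_arm(steps=[{"x": 0,"y": 0,"z": 0,"ax": 0,"ay": 0,"az": -0.0575,"hand": 1},{"x": 0,"y": 0,"z": 0,"ax": 0,"ay": 0,"az": -0.0575,"hand": 1},{"x": 0,"y": 0,"z": 0,"ax": 0,"ay": 0,"az": -0.0575,"hand": 1},{"x": 0,"y": 0,"z": 0,"ax": 0,"ay": 0,"az": -0.0575,"hand": 1},{"x": 0,"y": 0,"z": 0,"ax": 0,"ay": 0,"az": -0.0575,"hand": 1}])

```text
time: 8.15
tool_pos: [570.2, -228.2, 156.3]
ee_rot: [0.915, 0.403, -0.001, -0.001]
force: [0.6, 0.3, 1.1]
width: 93.3
grip_force: 0.0
```

>>> move_arm(steps=[{"x": 0,"y": 0,"z": 0,"ax": 0,"ay": 0,"az": -0.0575,"hand": 1},{"x": 0,"y": 0,"z": 0,"ax": 0,"ay": 0,"az": -0.0575,"hand": 1},{"x": 0,"y": 0,"z": 0,"ax": 0,"ay": 0,"az": -0.0575,"hand": 1},{"x": 0,"y": 0,"z": 0,"ax": 0,"ay": 0,"az": -0.0575,"hand": 1},{"x": 0,"y": 0,"z": 0,"ax": 0,"ay": 0,"az": -0.0575,"hand": 1}])

```text
time: 8.57
tool_pos: [570.2, -228.2, 156.2]
ee_rot: [0.755, 0.656, -0.0, -0.001]
force: [0.2, -0.3, -0.2]
width: 93.3
grip_force: 0.0
```

>>> move_arm(steps=[{"x": 0,"y": 0,"z": 0,"ax": 0,"ay": 0,"az": -0.0575,"hand": 1},{"x": 0,"y": 0,"z": 0,"ax": 0,"ay": 0,"az": -0.0575,"hand": 1},{"x": 0,"y": 0,"z": 0,"ax": 0,"ay": 0,"az": -0.0575,"hand": 1},{"x": 0,"y": 0,"z": 0,"ax": 0,"ay": 0,"az": 0,"hand": 1},{"x": 0,"y": 0,"z": 0,"ax": 0,"ay": 0,"az": 0,"hand": 1}])

```text
time: 8.98
tool_pos: [570.4, -228.2, 156.6]
ee_rot: [0.628, 0.778, -0.0, -0.001]
force: [-0.9, 0.8, 0.3]
width: 92.9
grip_force: 0.0
```

```bash
python3 plan.py 571.3 -228.7 72 12.6 4
```

```text
t 8.9833 pos [ 570.4 -228.2  156.6] th 12.17 tz [-1.5e-03  8.0e-04 -1.0e+00] F [-0.95  0.76  0.26] w 92.9

{"x": -0.002, "y": 0.003, "z": 0.282, "az": -0.0009}
{"x": -0.002, "y": 0.003, "z": 0.282, "az": -0.0009}
{"x": -0.002, "y": 0.003, "z": 0.282, "az": -0.0009}
{"x": -0.002, "y": 0.003, "z": 0.282, "az": -0.0009}
```

>>> move_arm(steps=[{"x": 0,"y": 0,"z": 0.3,"ax": 0,"ay": 0,"az": -0.003,"hand": 1},{"x": 0,"y": 0,"z": 0.3,"ax": 0,"ay": 0,"az": 0,"hand": 1},{"x": 0,"y": 0,"z": 0.3,"ax": 0,"ay": 0,"az": 0,"hand": 1},{"x": 0,"y": 0,"z": 0.2,"ax": 0,"ay": 0,"az": 0,"hand": 1},{"x": 0,"y": 0,"z": 0,"ax": 0,"ay": 0,"az": 0,"hand": 1}])

```text
time: 9.4
tool_pos: [567.9, -227.0, 70.2]
ee_rot: [0.626, 0.78, -0.001, -0.004]
force: [0.2, 0.2, -0.2]
width: 92.5
grip_force: 0.0
```

>>> move_arm(steps=[{"x": 0,"y": 0,"z": 0,"ax": 0,"ay": 0,"az": 0,"hand": 0.8},{"x": 0,"y": 0,"z": 0,"ax": 0,"ay": 0,"az": 0,"hand": 0.6},{"x": 0,"y": 0,"z": 0,"ax": 0,"ay": 0,"az": 0,"hand": 0.45},{"x": 0,"y": 0,"z": 0,"ax": 0,"ay": 0,"az": 0,"hand": 0.35},{"x": 0,"y": 0,"z": 0,"ax": 0,"ay": 0,"az": 0,"hand": 0.35}])

```text
time: 9.82
tool_pos: [571.7, -228.9, 76.5]
ee_rot: [0.624, 0.781, 0.0, 0.001]
force: [0.4, -0.5, 0.0]
width: 63.9
grip_force: 0.0
```

>>> move_arm(steps=[{"x": 0,"y": 0,"z": 0,"ax": 0,"ay": 0,"az": 0,"hand": 0.35},{"x": 0,"y": 0,"z": 0,"ax": 0,"ay": 0,"az": 0,"hand": 0.35},{"x": 0,"y": 0,"z": 0,"ax": 0,"ay": 0,"az": 0,"hand": 0.35}])

```text
time: 10.07
tool_pos: [571.6, -228.6, 75.8]
ee_rot: [0.624, 0.781, 0.0, 0.001]
force: [1.8, 0.2, 2.4]
width: 49.6
grip_force: 40.0
```

```bash
python3 plan.py; python3 -c "
from h import *
s=snap('top','top1');print(w2px(s,[(571,-228,110)])*1.5625)"
```

```text
t 10.0667 pos [ 571.6 -228.6   75.8] th 12.75 tz [ 1.6e-03 -4.0e-04 -1.0e+00] F [1.81 0.17 2.36] w 49.6
[[555.53309042 258.28465094]]
```

View pics/top1.png

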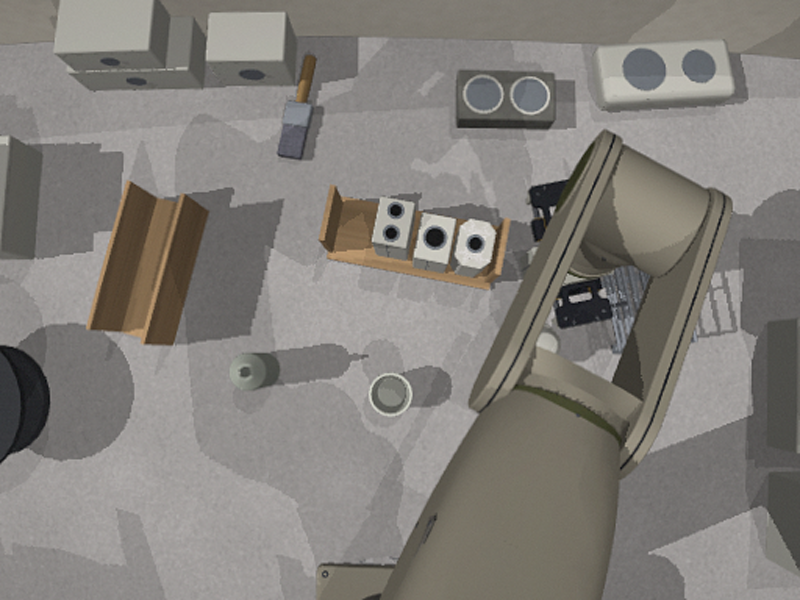

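```bash
python3 - <<'E'
from plan import *
for r in plan(np.array([571.6,-228.6,216]),12.75,[605.5,-352,216],12.2,5): print(r)
E
```

```text
{'x': -0.341, 'y': 0.016, 'z': -0.0, 'az': 0.0009}
{'x': -0.341, 'y': 0.016, 'z': -0.0, 'az': 0.0009}
{'x': -0.341, 'y': 0.017, 'z': -0.0, 'az': 0.0009}
{'x': -0.341, 'y': 0.018, 'z': -0.0, 'az': 0.0009}
{'x': -0.341, 'y': 0.018, 'z': -0.0, 'az': 0.0009}
```

>>> move_arm(steps=[{"x": 0,"y": 0,"z": -0.05,"ax": 0,"ay": 0,"az": 0,"hand": 0.35},{"x": 0,"y": 0,"z": -0.15,"ax": 0,"ay": 0,"az": 0,"hand": 0.35},{"x": 0,"y": 0,"z": -0.35,"ax": 0,"ay": 0,"az": 0,"hand": 0.35},{"x": 0,"y": 0,"z": -0.4,"ax": 0,"ay": 0,"az": 0,"hand": 0.35},{"x": 0,"y": 0,"z": -0.4,"ax": 0,"ay": 0,"az": 0,"hand": 0.35}])

```text
time: 10.53
tool_pos: [569.4, -227.9, 176.1]
ee_rot: [0.624, 0.781, -0.001, -0.002]
force: [0.8, 0.3, -6.9]
width: 49.9
grip_force: 40.0
```

>>> move_arm(steps=[{"x": 0,"y": 0,"z": -0.4,"ax": 0,"ay": 0,"az": 0,"hand": 0.35},{"x": 0,"y": 0,"z": -0.15,"ax": 0,"ay": 0,"az": 0,"hand": 0.35},{"x": 0,"y": 0,"z": 0,"ax": 0,"ay": 0,"az": 0,"hand": 0.35}])

```text
time: 10.78
tool_pos: [572.5, -229.4, 221.8]
ee_rot: [0.624, 0.781, 0.001, 0.003]
force: [0.3, -0.2, -6.3]
width: 50.1
grip_force: 40.0
```

>>> move_arm(steps=[{"x": -0.2,"y": 0.01,"z": 0,"ax": 0,"ay": 0,"az": 0.001,"hand": 0.35},{"x": -0.35,"y": 0.02,"z": 0,"ax": 0,"ay": 0,"az": 0.001,"hand": 0.35},{"x": -0.35,"y": 0.02,"z": 0,"ax": 0,"ay": 0,"az": 0.001,"hand": 0.35},{"x": -0.35,"y": 0.02,"z": 0,"ax": 0,"ay": 0,"az": 0.001,"hand": 0.35},{"x": -0.3,"y": 0.01,"z": 0,"ax": 0,"ay": 0,"az": 0,"hand": 0.35}])

```text
time: 11.2
tool_pos: [600.9, -341.4, 213.6]
ee_rot: [0.628, 0.779, -0.0, -0.002]
force: [0.4, -0.5, -7.0]
width: 49.4
grip_force: 40.0
```

>>> move_arm(steps=[{"x": -0.15,"y": 0.01,"z": 0,"ax": 0,"ay": 0,"az": 0,"hand": 0.35},{"x": 0,"y": 0,"z": 0,"ax": 0,"ay": 0,"az": 0,"hand": 0.35},{"x": 0,"y": 0,"z": 0,"ax": 0,"ay": 0,"az": 0,"hand": 0.35},{"x": 0,"y": 0,"z": 0,"ax": 0,"ay": 0,"az": 0,"hand": 0.35}])

```text
time: 11.53
tool_pos: [604.2, -350.5, 215.0]
ee_rot: [0.627, 0.779, -0.0, -0.002]
force: [0.1, -0.1, -7.2]
width: 50.0
grip_force: 40.0
```

```bash
python3 plan.py 605.5 -352 216 12.2 1; python3 - <<'E'
from h import *
s=imaging.snapshot('side');pickle.dump(s,open('pics/side2.pkl','wb'))
a=s['img'][:,:,::-1]
x0,y0,w,h=315,140,150,170;k=3.5
cv2.imwrite('pics/side2c.png',cv2.resize(a[y0:y0+h,x0:x0+w],None,fx=k,fy=k,interpolation=cv2.INTER_CUBIC))
c,sn=np.cos(.2122),np.sin(.2122)
for z in(118,):
  P=[(556.6+c*a-sn*b,-362.5+sn*a+c*b,z) for a in(110,-110) for b in(42,-42)]
  print((w2px(s,P)-[x0,y0])*k)
E
```

```text
t 11.5333 pos [ 604.2 -350.5  215. ] th 12.27 tz [-0.0032  0.0025 -1.    ] F [ 0.11 -0.13 -7.17] w 50.0

{"x": -0.023, "y": 0.013, "z": -0.014, "az": 0.0006}
[[236.19966386 210.3668491 ]
 [348.03440462 263.60726952]
 [ 81.21127099 414.53780739]
 [202.05869137 481.69952469]]
```

View pics/side2c.png

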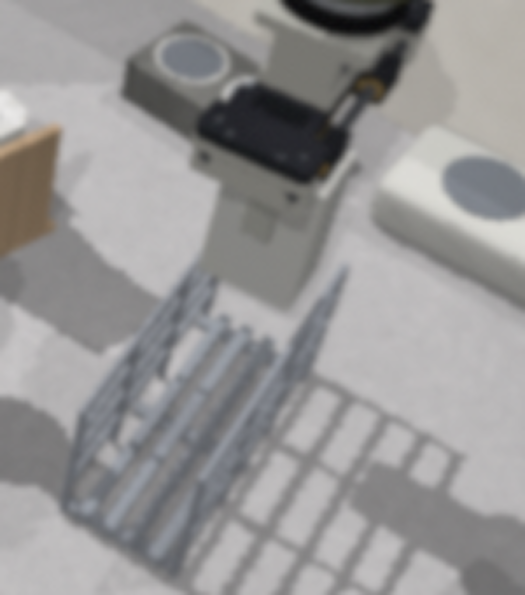

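>>> move_arm(steps=[{"x": -0.02,"y": 0.01,"z": 0.15,"ax": 0,"ay": 0,"az": 0.0006,"hand": 0.35},{"x": 0,"y": 0,"z": 0.1,"ax": 0,"ay": 0,"az": 0,"hand": 0.35},{"x": 0,"y": 0,"z": 0.1,"ax": 0,"ay": 0,"az": 0,"hand": 0.35},{"x": 0,"y": 0,"z": 0.1,"ax": 0,"ay": 0,"az": 0,"hand": 0.35},{"x": 0,"y": 0,"z": 0,"ax": 0,"ay": 0,"az": 0,"hand": 0.35}])

```text
time: 12.0
tool_pos: [605.0, -351.8, 180.6]
ee_rot: [0.628, 0.778, -0.0, -0.002]
force: [-1.3, 0.6, -7.6]
width: 49.7
grip_force: 40.0
```

```bash
python3 plan.py 605.5 -352 180 12.2 1
```

```text
t 12.0 pos [ 605.  -351.8  180.6] th 12.22 tz [-0.0036  0.0024 -1.    ] F [-1.32  0.64 -7.57] w 49.7

{"x": -0.004, "y": 0.007, "z": 0.008, "az": 0.0001}
```

Inside without contact. Continue down and creep to the floor.

>>> move_arm(steps=[{"x": 0,"y": 0,"z": 0.2,"ax": 0,"ay": 0,"az": 0,"hand": 0.35},{"x": 0,"y": 0,"z": 0.25,"ax": 0,"ay": 0,"az": 0,"hand": 0.35},{"x": 0,"y": 0,"z": 0.25,"ax": 0,"ay": 0,"az": 0,"hand": 0.35},{"x": 0,"y": 0,"z": 0.2,"ax": 0,"ay": 0,"az": 0,"hand": 0.35},{"x": 0,"y": 0,"z": 0.15,"ax": 0,"ay": 0,"az": 0,"hand": 0.35}])

```text
time: 12.42
tool_pos: [605.4, -352.3, 103.0]
ee_rot: [0.628, 0.778, -0.0, -0.001]
force: [-0.3, 0.4, -6.3]
width: 49.9
grip_force: 40.0
```

>>> move_arm(steps=[{"x": 0,"y": 0,"z": 0.08,"ax": 0,"ay": 0,"az": 0,"hand": 0.35},{"x": 0,"y": 0,"z": 0,"ax": 0,"ay": 0,"az": 0,"hand": 0.35},{"x": 0,"y": 0,"z": 0,"ax": 0,"ay": 0,"az": 0,"hand": 0.35},{"x": 0,"y": 0,"z": 0,"ax": 0,"ay": 0,"az": 0,"hand": 0.35}])

```text
time: 12.75
tool_pos: [606.9, -353.4, 100.7]
ee_rot: [0.628, 0.778, 0.0, 0.001]
force: [-0.2, -0.7, -6.5]
width: 49.8
grip_force: 40.0
```

>>> move_arm(steps=[{"x": 0,"y": 0,"z": 0.06,"ax": 0,"ay": 0,"az": 0,"hand": 0.35},{"x": 0,"y": 0,"z": 0.05,"ax": 0,"ay": 0,"az": 0,"hand": 0.35},{"x": 0,"y": 0,"z": 0,"ax": 0,"ay": 0,"az": 0,"hand": 0.35},{"x": 0,"y": 0,"z": 0,"ax": 0,"ay": 0,"az": 0,"hand": 0.35}])

```text
time: 13.08
tool_pos: [605.9, -352.7, 90.4]
ee_rot: [0.628, 0.778, -0.0, -0.0]
force: [0.4, -0.0, -7.0]
width: 49.7
grip_force: 40.0
```

>>> move_arm(steps=[{"x": 0,"y": 0,"z": 0.02,"ax": 0,"ay": 0,"az": 0,"hand": 0.35},{"x": 0,"y": 0,"z": 0.02,"ax": 0,"ay": 0,"az": 0,"hand": 0.35},{"x": 0,"y": 0,"z": 0,"ax": 0,"ay": 0,"az": 0,"hand": 0.35}])

```text
time: 13.33
tool_pos: [606.3, -352.9, 87.9]
ee_rot: [0.628, 0.778, 0.0, 0.0]
force: [0.3, -0.7, -6.3]
width: 50.0
grip_force: 40.0
```

>>> move_arm(steps=[{"x": 0,"y": 0,"z": 0.015,"ax": 0,"ay": 0,"az": 0,"hand": 0.35},{"x": 0,"y": 0,"z": 0,"ax": 0,"ay": 0,"az": 0,"hand": 0.35}])

```text
time: 13.5
tool_pos: [606.4, -353.0, 87.8]
ee_rot: [0.628, 0.778, 0.0, 0.0]
force: [-2.2, 2.2, 0.9]
width: 49.8
grip_force: 40.0
```

>>> move_arm(steps=[{"x": 0,"y": 0,"z": 0.01,"ax": 0,"ay": 0,"az": 0,"hand": 0.35},{"x": 0,"y": 0,"z": 0,"ax": 0,"ay": 0,"az": 0,"hand": 0.35}])

```text
time: 13.67
tool_pos: [606.4, -353.0, 87.8]
ee_rot: [0.628, 0.778, -0.0, 0.0]
force: [-4.7, 3.3, 6.8]
width: 49.9
grip_force: 40.0
```

>>> move_arm(steps=[{"x": 0,"y": 0,"z": -0.01,"ax": 0,"ay": 0,"az": 0,"hand": 0.45},{"x": 0,"y": 0,"z": 0,"ax": 0,"ay": 0,"az": 0,"hand": 0.65},{"x": 0,"y": 0,"z": 0,"ax": 0,"ay": 0,"az": 0,"hand": 0.8},{"x": 0,"y": 0,"z": 0,"ax": 0,"ay": 0,"az": 0,"hand": 0.85},{"x": 0,"y": 0,"z": 0,"ax": 0,"ay": 0,"az": 0,"hand": 0.85}])

```text
time: 14.08
tool_pos: [606.4, -353.1, 87.0]
ee_rot: [0.628, 0.778, 0.0, 0.0]
force: [0.7, 0.3, -0.3]
width: 71.8
grip_force: 0.0
```

>>> move_arm(steps=[{"x": 0,"y": 0,"z": -0.15,"ax": 0,"ay": 0,"az": 0,"hand": 0.85},{"x": 0,"y": 0,"z": -0.4,"ax": 0,"ay": 0,"az": 0,"hand": 0.85},{"x": 0,"y": 0,"z": -0.5,"ax": 0,"ay": 0,"az": 0,"hand": 0.85},{"x": 0,"y": 0,"z": -0.4,"ax": 0,"ay": 0,"az": 0,"hand": 0.85},{"x": 0,"y": 0,"z": 0,"ax": 0,"ay": 0,"az": 0,"hand": 0.85}])

```text
time: 14.5
tool_pos: [609.5, -355.1, 206.2]
ee_rot: [0.628, 0.778, 0.001, 0.007]
force: [1.5, 0.2, 2.2]
width: 79.1
grip_force: 0.0
```

```bash
python3 plan.py 595 -57.4 195 -9.4 10
```

```text
t 14.5 pos [ 609.5 -355.1  206.2] th 12.2 tz [ 0.0112 -0.0076 -0.9999] F [1.55 0.24 2.16] w 79.1

{"x": 0.392, "y": 0.065, "z": 0.015, "az": 0.018}
{"x": 0.394, "y": 0.05, "z": 0.015, "az": 0.018}
{"x": 0.396, "y": 0.035, "z": 0.015, "az": 0.018}
{"x": 0.397, "y": 0.02, "z": 0.015, "az": 0.018}
{"x": 0.397, "y": 0.005, "z": 0.015, "az": 0.018}

{"x": 0.397, "y": -0.01, "z": 0.015, "az": 0.018}
{"x": 0.397, "y": -0.025, "z": 0.015, "az": 0.018}
{"x": 0.395, "y": -0.04, "z": 0.015, "az": 0.018}
{"x": 0.394, "y": -0.054, "z": 0.015, "az": 0.018}
{"x": 0.391, "y": -0.069, "z": 0.015, "az": 0.018}
```

>>> move_arm(steps=[{"x": 0.39,"y": 0.065,"z": 0.01,"ax": 0,"ay": 0,"az": 0.018,"hand": 1},{"x": 0.39,"y": 0.05,"z": 0.01,"ax": 0,"ay": 0,"az": 0.018,"hand": 1},{"x": 0.396,"y": 0.035,"z": 0.01,"ax": 0,"ay": 0,"az": 0.018,"hand": 1},{"x": 0.397,"y": 0.02,"z": 0.01,"ax": 0,"ay": 0,"az": 0.018,"hand": 1},{"x": 0.397,"y": 0.005,"z": 0.01,"ax": 0,"ay": 0,"az": 0.018,"hand": 1}])

```text
time: 14.92
tool_pos: [598.8, -203.4, 192.5]
ee_rot: [0.699, 0.715, 0.0, 0.0]
force: [-0.1, 0.4, -0.3]
width: 92.9
grip_force: 0.0
```

>>> move_arm(steps=[{"x": 0.397,"y": -0.01,"z": 0.01,"ax": 0,"ay": 0,"az": 0.018,"hand": 1},{"x": 0.397,"y": -0.025,"z": 0.01,"ax": 0,"ay": 0,"az": 0.018,"hand": 1},{"x": 0.395,"y": -0.04,"z": 0.01,"ax": 0,"ay": 0,"az": 0.018,"hand": 1},{"x": 0.394,"y": -0.054,"z": 0.01,"ax": 0,"ay": 0,"az": 0.018,"hand": 1},{"x": 0.39,"y": -0.07,"z": 0.01,"ax": 0,"ay": 0,"az": 0.018,"hand": 1}])

```text
time: 15.33
tool_pos: [591.5, -54.4, 188.9]
ee_rot: [0.763, 0.646, 0.0, 0.0]
force: [-0.4, 0.2, -0.1]
width: 93.3
grip_force: 0.0
```

>>> move_arm(steps=[{"x": 0,"y": 0,"z": 0,"ax": 0,"ay": 0,"az": 0,"hand": 1},{"x": 0,"y": 0,"z": 0,"ax": 0,"ay": 0,"az": 0,"hand": 1},{"x": 0,"y": 0,"z": 0,"ax": 0,"ay": 0,"az": 0,"hand": 1}])

```text
time: 15.58
tool_pos: [591.8, -56.1, 188.7]
ee_rot: [0.762, 0.647, 0.0, 0.001]
force: [0.3, -0.3, -0.4]
width: 93.4
grip_force: 0.0
```

```bash
python3 plan.py 595 -57.4 76 -9.4 1
```

```text
t 15.5833 pos [591.8 -56.1 188.7] th -9.34 tz [ 9.e-04 -7.e-04 -1.e+00] F [ 0.26 -0.29 -0.39] w 93.4

{"x": -0.01, "y": 0.045, "z": 1.503, "az": 0.0005}
```

>>> move_arm(steps=[{"x": -0.01,"y": 0.045,"z": 0.3,"ax": 0,"ay": 0,"az": 0,"hand": 1},{"x": 0,"y": 0,"z": 0.4,"ax": 0,"ay": 0,"az": 0,"hand": 1},{"x": 0,"y": 0,"z": 0.4,"ax": 0,"ay": 0,"az": 0,"hand": 1},{"x": 0,"y": 0,"z": 0.3,"ax": 0,"ay": 0,"az": 0,"hand": 1},{"x": 0,"y": 0,"z": 0.1,"ax": 0,"ay": 0,"az": 0,"hand": 1}])

```text
time: 16.0
tool_pos: [592.0, -58.2, 71.1]
ee_rot: [0.763, 0.646, -0.002, -0.002]
force: [-0.6, 0.0, -0.4]
width: 93.1
grip_force: 0.0
```

>>> move_arm(steps=[{"x": 0,"y": 0,"z": 0,"ax": 0,"ay": 0,"az": 0,"hand": 0.8},{"x": 0,"y": 0,"z": 0,"ax": 0,"ay": 0,"az": 0,"hand": 0.7},{"x": 0,"y": 0,"z": 0,"ax": 0,"ay": 0,"az": 0,"hand": 0.5},{"x": 0,"y": 0,"z": 0,"ax": 0,"ay": 0,"az": 0,"hand": 0.5},{"x": 0,"y": 0,"z": 0,"ax": 0,"ay": 0,"az": 0,"hand": 0.5}])

```text
time: 16.42
tool_pos: [596.3, -57.4, 77.7]
ee_rot: [0.763, 0.647, 0.001, 0.001]
force: [1.0, -1.4, 4.3]
width: 66.0
grip_force: 40.0
```

>>> move_arm(steps=[{"x": 0,"y": 0,"z": 0,"ax": 0,"ay": 0,"az": 0,"hand": 0.5},{"x": 0,"y": 0,"z": 0,"ax": 0,"ay": 0,"az": 0,"hand": 0.5}])

```text
time: 16.58
tool_pos: [596.3, -57.4, 77.7]
ee_rot: [0.763, 0.647, 0.001, 0.001]
force: [0.8, -0.3, 6.4]
width: 66.0
grip_force: 40.0
```

>>> move_arm(steps=[{"x": 0,"y": 0,"z": -0.05,"ax": 0,"ay": 0,"az": 0,"hand": 0.5},{"x": 0,"y": 0,"z": -0.1,"ax": 0,"ay": 0,"az": 0,"hand": 0.5},{"x": 0,"y": 0,"z": -0.2,"ax": 0,"ay": 0,"az": 0,"hand": 0.5},{"x": 0,"y": 0,"z": -0.3,"ax": 0,"ay": 0,"az": 0,"hand": 0.5},{"x": 0,"y": 0,"z": -0.3,"ax": 0,"ay": 0,"az": 0,"hand": 0.5}])

```text
time: 17.0
tool_pos: [593.5, -56.7, 146.6]
ee_rot: [0.763, 0.647, -0.001, -0.001]
force: [0.9, -0.6, -2.3]
width: 65.8
grip_force: 40.0
```

>>> move_arm(steps=[{"x": 0,"y": 0,"z": -0.35,"ax": 0,"ay": 0,"az": 0,"hand": 0.5},{"x": 0,"y": 0,"z": -0.35,"ax": 0,"ay": 0,"az": 0,"hand": 0.5},{"x": 0,"y": 0,"z": -0.35,"ax": 0,"ay": 0,"az": 0,"hand": 0.5},{"x": 0,"y": 0,"z": 0,"ax": 0,"ay": 0,"az": 0,"hand": 0.5},{"x": 0,"y": 0,"z": 0,"ax": 0,"ay": 0,"az": 0,"hand": 0.5}])

```text
time: 17.42
tool_pos: [595.7, -57.1, 227.6]
ee_rot: [0.763, 0.647, 0.001, 0.001]
force: [0.4, -0.2, -3.9]
width: 66.0
grip_force: 40.0
```

>>> move_arm(steps=[{"x": 0,"y": 0,"z": 0,"ax": 0,"ay": 0,"az": 0,"hand": 0.5},{"x": 0,"y": 0,"z": 0,"ax": 0,"ay": 0,"az": 0,"hand": 0.5},{"x": 0,"y": 0,"z": 0,"ax": 0,"ay": 0,"az": 0,"hand": 0.5}])

```text
time: 17.67
tool_pos: [593.5, -56.8, 223.1]
ee_rot: [0.763, 0.647, -0.001, -0.002]
force: [0.6, 0.2, -3.6]
width: 65.8
grip_force: 40.0
```

>>> move_arm(steps=[{"x": 0,"y": 0,"z": 0,"ax": 0,"ay": 0,"az": 0,"hand": 0.5},{"x": 0,"y": 0,"z": 0,"ax": 0,"ay": 0,"az": 0,"hand": 0.5}])

```text
time: 17.83
tool_pos: [594.2, -57.0, 224.3]
ee_rot: [0.763, 0.647, -0.001, -0.001]
force: [-0.2, -0.5, -2.5]
width: 65.7
grip_force: 40.0
```

```bash
echo damp; python3 plan.py 572 -232 232 -77.8 12;echo dry; python3 plan.py 565 205 232 77.8 15
```

```text
damp
t 17.8333 pos [594.2 -57.  224.3] th -9.4 tz [-1.9e-03  3.0e-04 -1.0e+00] F [-0.21 -0.54 -2.52] w 65.7

{"x": -0.196, "y": 0.007, "z": -0.009, "az": 0.0475}
{"x": -0.194, "y": 0.027, "z": -0.009, "az": 0.0475}
{"x": -0.191, "y": 0.046, "z": -0.009, "az": 0.0475}
{"x": -0.185, "y": 0.065, "z": -0.009, "az": 0.0475}
{"x": -0.178, "y": 0.083, "z": -0.009, "az": 0.0475}

{"x": -0.169, "y": 0.1, "z": -0.009, "az": 0.0475}
{"x": -0.158, "y": 0.116, "z": -0.009, "az": 0.0475}
{"x": -0.146, "y": 0.131, "z": -0.009, "az": 0.0475}
{"x": -0.132, "y": 0.145, "z": -0.009, "az": 0.0475}
{"x": -0.117, "y": 0.158, "z": -0.009, "az": 0.0475}

{"x": -0.1, "y": 0.168, "z": -0.009, "az": 0.0475}
{"x": -0.083, "y": 0.177, "z": -0.009, "az": 0.0475}
dry
t 17.8333 pos [594.2 -57.  224.3] th -9.4 tz [-1.9e-03  3.0e-04 -1.0e+00] F [-0.21 -0.54 -2.52] w 65.7

{"x": 0.225, "y": -0.064, "z": -0.007, "az": -0.0484}
{"x": 0.231, "y": -0.04, "z": -0.007, "az": -0.0484}
{"x": 0.234, "y": -0.017, "z": -0.007, "az": -0.0484}
{"x": 0.234, "y": 0.007, "z": -0.007, "az": -0.0484}
{"x": 0.232, "y": 0.031, "z": -0.007, "az": -0.0484}

{"x": 0.228, "y": 0.054, "z": -0.007, "az": -0.0484}
{"x": 0.221, "y": 0.077, "z": -0.007, "az": -0.0484}
{"x": 0.212, "y": 0.099, "z": -0.007, "az": -0.0484}
{"x": 0.201, "y": 0.12, "z": -0.007, "az": -0.0484}
{"x": 0.188, "y": 0.14, "z": -0.007, "az": -0.0484}

{"x": 0.173, "y": 0.158, "z": -0.007, "az": -0.0484}
{"x": 0.156, "y": 0.175, "z": -0.007, "az": -0.0484}
{"x": 0.138, "y": 0.19, "z": -0.007, "az": -0.0484}
{"x": 0.118, "y": 0.203, "z": -0.007, "az": -0.0484}
{"x": 0.097, "y": 0.213, "z": -0.007, "az": -0.0484}
```

>>> move_arm(steps=[{"x": 0.225,"y": -0.064,"z": -0.01,"ax": 0,"ay": 0,"az": -0.0484,"hand": 0.5},{"x": 0.23,"y": -0.04,"z": -0.01,"ax": 0,"ay": 0,"az": -0.0484,"hand": 0.5},{"x": 0.234,"y": -0.017,"z": -0.01,"ax": 0,"ay": 0,"az": -0.0484,"hand": 0.5},{"x": 0.234,"y": 0.007,"z": -0.01,"ax": 0,"ay": 0,"az": -0.0484,"hand": 0.5},{"x": 0.232,"y": 0.03,"z": -0.01,"ax": 0,"ay": 0,"az": -0.0484,"hand": 0.5}])

```text
time: 18.25
tool_pos: [584.7, 30.9, 228.9]
ee_rot: [0.574, 0.819, -0.0, -0.0]
force: [-0.0, 0.1, -3.1]
width: 65.9
grip_force: 40.0
```

>>> move_arm(steps=[{"x": 0.228,"y": 0.054,"z": -0.01,"ax": 0,"ay": 0,"az": -0.0484,"hand": 0.5},{"x": 0.22,"y": 0.077,"z": -0.01,"ax": 0,"ay": 0,"az": -0.0484,"hand": 0.5},{"x": 0.21,"y": 0.1,"z": -0.01,"ax": 0,"ay": 0,"az": -0.0484,"hand": 0.5},{"x": 0.2,"y": 0.12,"z": -0.01,"ax": 0,"ay": 0,"az": -0.0484,"hand": 0.5},{"x": 0.188,"y": 0.14,"z": 0,"ax": 0,"ay": 0,"az": -0.0484,"hand": 0.5}])

```text
time: 18.67
tool_pos: [575.5, 118.1, 232.1]
ee_rot: [0.351, 0.937, -0.0, -0.0]
force: [0.5, 1.1, -3.1]
width: 65.7
grip_force: 40.0
```

>>> move_arm(steps=[{"x": 0.173,"y": 0.158,"z": 0,"ax": 0,"ay": 0,"az": -0.0484,"hand": 0.5},{"x": 0.156,"y": 0.175,"z": 0,"ax": 0,"ay": 0,"az": -0.0484,"hand": 0.5},{"x": 0.138,"y": 0.19,"z": 0,"ax": 0,"ay": 0,"az": -0.0484,"hand": 0.5},{"x": 0.118,"y": 0.2,"z": 0,"ax": 0,"ay": 0,"az": -0.0484,"hand": 0.5},{"x": 0.097,"y": 0.21,"z": 0,"ax": 0,"ay": 0,"az": -0.0484,"hand": 0.5}])

```text
time: 19.08
tool_pos: [565.6, 205.1, 231.8]
ee_rot: [0.104, 0.995, -0.0, -0.0]
force: [0.7, 0.1, -2.8]
width: 65.6
grip_force: 40.0
```

>>> move_arm(steps=[{"x": 0,"y": 0,"z": 0,"ax": 0,"ay": 0,"az": 0,"hand": 0.5},{"x": 0,"y": 0,"z": 0,"ax": 0,"ay": 0,"az": 0,"hand": 0.5},{"x": 0,"y": 0,"z": 0,"ax": 0,"ay": 0,"az": 0,"hand": 0.5}])

```text
time: 19.33
tool_pos: [565.8, 203.8, 231.9]
ee_rot: [0.108, 0.994, -0.0, -0.0]
force: [0.4, -0.4, -2.7]
width: 66.0
grip_force: 40.0
```

```bash
python3 plan.py 565 205 70 77.8 1
```

```text
t 19.3333 pos [565.8 203.8 231.9] th 77.61 tz [-5.e-04 -6.e-04 -1.e+00] F [ 0.39 -0.43 -2.71] w 66.0

{"x": 0.014, "y": 0.013, "z": 2.159, "az": -0.0016}
```

>>> move_arm(steps=[{"x": 0,"y": 0,"z": 0.3,"ax": 0,"ay": 0,"az": 0,"hand": 0.5},{"x": 0,"y": 0,"z": 0.45,"ax": 0,"ay": 0,"az": 0,"hand": 0.5},{"x": 0,"y": 0,"z": 0.45,"ax": 0,"ay": 0,"az": 0,"hand": 0.5},{"x": 0,"y": 0,"z": 0.45,"ax": 0,"ay": 0,"az": 0,"hand": 0.5},{"x": 0,"y": 0,"z": 0.25,"ax": 0,"ay": 0,"az": 0,"hand": 0.5}])

```text
time: 19.75
tool_pos: [563.7, 202.4, 85.2]
ee_rot: [0.109, 0.994, -0.001, -0.002]
force: [-0.9, 0.1, -3.9]
width: 65.9
grip_force: 40.0
```

>>> move_arm(steps=[{"x": 0,"y": 0,"z": 0.1,"ax": 0,"ay": 0,"az": 0,"hand": 0.5},{"x": 0,"y": 0,"z": 0,"ax": 0,"ay": 0,"az": 0,"hand": 0.5},{"x": 0,"y": 0,"z": 0,"ax": 0,"ay": 0,"az": 0,"hand": 0.5},{"x": 0,"y": 0,"z": 0,"ax": 0,"ay": 0,"az": 0,"hand": 0.5},{"x": 0,"y": 0,"z": 0,"ax": 0,"ay": 0,"az": 0,"hand": 0.5}])

```text
time: 20.17
tool_pos: [567.7, 204.5, 84.9]
ee_rot: [0.107, 0.994, 0.001, 0.002]
force: [-0.2, -1.0, -2.8]
width: 65.9
grip_force: 40.0
```

>>> move_arm(steps=[{"x": 0,"y": 0,"z": 0.08,"ax": 0,"ay": 0,"az": 0,"hand": 0.5},{"x": 0,"y": 0,"z": 0.07,"ax": 0,"ay": 0,"az": 0,"hand": 0.5},{"x": 0,"y": 0,"z": 0,"ax": 0,"ay": 0,"az": 0,"hand": 0.5},{"x": 0,"y": 0,"z": 0,"ax": 0,"ay": 0,"az": 0,"hand": 0.5},{"x": 0,"y": 0,"z": 0,"ax": 0,"ay": 0,"az": 0,"hand": 0.5}])

```text
time: 20.58
tool_pos: [565.7, 204.2, 70.8]
ee_rot: [0.107, 0.994, -0.0, -0.0]
force: [0.6, 0.1, -3.5]
width: 65.6
grip_force: 40.0
```

>>> move_arm(steps=[{"x": 0,"y": 0,"z": 0.015,"ax": 0,"ay": 0,"az": 0,"hand": 0.5},{"x": 0,"y": 0,"z": 0.015,"ax": 0,"ay": 0,"az": 0,"hand": 0.5},{"x": 0,"y": 0,"z": 0,"ax": 0,"ay": 0,"az": 0,"hand": 0.5}])

```text
time: 20.83
tool_pos: [566.3, 204.4, 69.6]
ee_rot: [0.107, 0.994, 0.0, 0.0]
force: [-2.0, -0.3, 3.0]
width: 65.8
grip_force: 40.0
```

>>> move_arm(steps=[{"x": 0,"y": 0,"z": 0,"ax": 0,"ay": 0,"az": 0,"hand": 0.75},{"x": 0,"y": 0,"z": 0,"ax": 0,"ay": 0,"az": 0,"hand": 0.9},{"x": 0,"y": 0,"z": 0,"ax": 0,"ay": 0,"az": 0,"hand": 0.9},{"x": 0,"y": 0,"z": -0.1,"ax": 0,"ay": 0,"az": 0,"hand": 0.9},{"x": 0,"y": 0,"z": -0.3,"ax": 0,"ay": 0,"az": 0,"hand": 0.9}])

```text
time: 21.25
tool_pos: [563.2, 203.5, 95.5]
ee_rot: [0.107, 0.994, -0.001, -0.003]
force: [0.1, 0.4, 0.3]
width: 83.3
grip_force: 0.0
```

>>> move_arm(steps=[{"x": 0,"y": 0,"z": -0.4,"ax": 0,"ay": 0,"az": 0,"hand": 0.9},{"x": 0,"y": 0,"z": -0.4,"ax": 0,"ay": 0,"az": 0,"hand": 0.9},{"x": 0,"y": 0,"z": 0,"ax": 0,"ay": 0,"az": 0,"hand": 0.9},{"x": 0,"y": 0,"z": 0,"ax": 0,"ay": 0,"az": 0,"hand": 1},{"x": 0,"y": 0,"z": 0,"ax": 0,"ay": 0,"az": 0,"hand": 1}])

```text
time: 21.67
tool_pos: [565.9, 204.2, 159.0]
ee_rot: [0.107, 0.994, 0.0, 0.0]
force: [0.1, -0.7, -0.5]
width: 91.7
grip_force: 0.0
```

>>> move_arm(steps=[{"x": 0,"y": 0,"z": 0,"ax": 0,"ay": 0,"az": 0.0576,"hand": 1},{"x": 0,"y": 0,"z": 0,"ax": 0,"ay": 0,"az": 0.0576,"hand": 1},{"x": 0,"y": 0,"z": 0,"ax": 0,"ay": 0,"az": 0.0576,"hand": 1},{"x": 0,"y": 0,"z": 0,"ax": 0,"ay": 0,"az": 0.0576,"hand": 1},{"x": 0,"y": 0,"z": 0,"ax": 0,"ay": 0,"az": 0.0576,"hand": 1}])

```text
time: 22.08
tool_pos: [564.7, 203.9, 156.7]
ee_rot: [0.4, 0.916, -0.001, -0.001]
force: [-0.2, -0.2, 0.1]
width: 93.2
grip_force: 0.0
```

>>> move_arm(steps=[{"x": 0,"y": 0,"z": 0,"ax": 0,"ay": 0,"az": 0.0576,"hand": 1},{"x": 0,"y": 0,"z": 0,"ax": 0,"ay": 0,"az": 0.0576,"hand": 1},{"x": 0,"y": 0,"z": 0,"ax": 0,"ay": 0,"az": 0.0576,"hand": 1},{"x": 0,"y": 0,"z": 0,"ax": 0,"ay": 0,"az": 0.0576,"hand": 1},{"x": 0,"y": 0,"z": 0,"ax": 0,"ay": 0,"az": 0.0576,"hand": 1}])

```text
time: 22.5
tool_pos: [564.7, 203.9, 156.6]
ee_rot: [0.654, 0.756, -0.001, -0.001]
force: [0.2, 0.1, 0.0]
width: 92.7
grip_force: 0.0
```

>>> move_arm(steps=[{"x": 0,"y": 0,"z": 0,"ax": 0,"ay": 0,"az": 0.0576,"hand": 1},{"x": 0,"y": 0,"z": 0,"ax": 0,"ay": 0,"az": 0.0576,"hand": 1},{"x": 0,"y": 0,"z": 0,"ax": 0,"ay": 0,"az": 0.0576,"hand": 1},{"x": 0,"y": 0,"z": 0,"ax": 0,"ay": 0,"az": 0,"hand": 1},{"x": 0,"y": 0,"z": 0,"ax": 0,"ay": 0,"az": 0,"hand": 1}])

```text
time: 22.92
tool_pos: [565.0, 204.0, 157.2]
ee_rot: [0.777, 0.63, -0.001, -0.001]
force: [-0.2, 0.4, 1.6]
width: 93.0
grip_force: 0.0
```

```bash
python3 plan.py 566.2 204.4 72 -12.3 1
```

```text
t 22.9167 pos [565.  204.  157.2] th -11.92 tz [-2.5e-03 -7.0e-04 -1.0e+00] F [-0.24  0.39  1.62] w 93.0

{"x": 0.009, "y": 0.015, "z": 1.136, "az": 0.0032}
```

>>> move_arm(steps=[{"x": 0,"y": 0.01,"z": 0.3,"ax": 0,"ay": 0,"az": 0.002,"hand": 1},{"x": 0,"y": 0,"z": 0.3,"ax": 0,"ay": 0,"az": 0,"hand": 1},{"x": 0,"y": 0,"z": 0.3,"ax": 0,"ay": 0,"az": 0,"hand": 1},{"x": 0,"y": 0,"z": 0.2,"ax": 0,"ay": 0,"az": 0,"hand": 1},{"x": 0,"y": 0,"z": 0,"ax": 0,"ay": 0,"az": 0,"hand": 1}])

```text
time: 23.33
tool_pos: [563.1, 203.1, 71.2]
ee_rot: [0.778, 0.628, -0.004, -0.002]
force: [-1.2, -1.4, -0.9]
width: 93.0
grip_force: 0.0
```

>>> move_arm(steps=[{"x": 0,"y": 0,"z": 0,"ax": 0,"ay": 0,"az": 0,"hand": 0.8},{"x": 0,"y": 0,"z": 0,"ax": 0,"ay": 0,"az": 0,"hand": 0.6},{"x": 0,"y": 0,"z": 0,"ax": 0,"ay": 0,"az": 0,"hand": 0.45},{"x": 0,"y": 0,"z": 0,"ax": 0,"ay": 0,"az": 0,"hand": 0.35},{"x": 0,"y": 0,"z": 0,"ax": 0,"ay": 0,"az": 0,"hand": 0.35}])

```text
time: 23.75
tool_pos: [567.4, 204.3, 77.6]
ee_rot: [0.779, 0.627, 0.001, 0.0]
force: [0.1, 0.2, -0.5]
width: 64.3
grip_force: 0.0
```

>>> move_arm(steps=[{"x": 0,"y": 0,"z": 0,"ax": 0,"ay": 0,"az": 0,"hand": 0.35},{"x": 0,"y": 0,"z": 0,"ax": 0,"ay": 0,"az": 0,"hand": 0.35},{"x": 0,"y": 0,"z": 0,"ax": 0,"ay": 0,"az": 0,"hand": 0.35}])

```text
time: 24.0
tool_pos: [566.5, 204.2, 76.7]
ee_rot: [0.779, 0.627, 0.0, -0.0]
force: [-3.1, -0.3, 4.3]
width: 49.7
grip_force: 40.0
```

```bash
python3 plan.py; python3 - <<'E'
from plan import *
s=telemetry.sense();p=s['tool_pos']+[0,0,145]
for r in plan(p,-12.2,[556,362.6,p[2]],-12.2,6)[:1]: print(r)
E
```

```text
t 24.0 pos [566.5 204.2  76.7] th -12.37 tz [-1.e-04  3.e-04 -1.e+00] F [-3.12 -0.34  4.28] w 49.7
{'x': 0.339, 'y': -0.097, 'z': -0.0, 'az': -0.0}
```

>>> move_arm(steps=[{"x": 0,"y": 0,"z": -0.05,"ax": 0,"ay": 0,"az": 0,"hand": 0.35},{"x": 0,"y": 0,"z": -0.15,"ax": 0,"ay": 0,"az": 0,"hand": 0.35},{"x": 0,"y": 0,"z": -0.35,"ax": 0,"ay": 0,"az": 0,"hand": 0.35},{"x": 0,"y": 0,"z": -0.4,"ax": 0,"ay": 0,"az": 0,"hand": 0.35},{"x": 0,"y": 0,"z": -0.4,"ax": 0,"ay": 0,"az": 0,"hand": 0.35}])

```text
time: 24.42
tool_pos: [565.8, 203.8, 178.3]
ee_rot: [0.779, 0.627, -0.001, -0.0]
force: [0.6, 0.5, -2.6]
width: 50.1
grip_force: 40.0
```

>>> move_arm(steps=[{"x": 0,"y": 0,"z": -0.4,"ax": 0,"ay": 0,"az": 0,"hand": 0.35},{"x": 0,"y": 0,"z": -0.15,"ax": 0,"ay": 0,"az": 0,"hand": 0.35},{"x": 0.2,"y": -0.06,"z": 0,"ax": 0,"ay": 0,"az": 0,"hand": 0.35},{"x": 0.38,"y": -0.11,"z": 0,"ax": 0,"ay": 0,"az": 0,"hand": 0.35},{"x": 0.38,"y": -0.11,"z": 0,"ax": 0,"ay": 0,"az": 0,"hand": 0.35}])

```text
time: 24.83
tool_pos: [561.7, 278.8, 218.7]
ee_rot: [0.78, 0.626, 0.0, 0.0]
force: [-0.2, 0.1, -3.5]
width: 49.9
grip_force: 40.0
```

>>> move_arm(steps=[{"x": 0.38,"y": -0.11,"z": 0,"ax": 0,"ay": 0,"az": 0,"hand": 0.35},{"x": 0.38,"y": -0.11,"z": 0,"ax": 0,"ay": 0,"az": 0,"hand": 0.35},{"x": 0.3,"y": -0.08,"z": 0,"ax": 0,"ay": 0,"az": 0,"hand": 0.35},{"x": 0,"y": 0,"z": 0,"ax": 0,"ay": 0,"az": 0,"hand": 0.35},{"x": 0,"y": 0,"z": 0,"ax": 0,"ay": 0,"az": 0,"hand": 0.35}])

```text
time: 25.25
tool_pos: [555.7, 362.3, 217.5]
ee_rot: [0.778, 0.628, -0.001, -0.0]
force: [-0.1, -0.9, -3.3]
width: 49.5
grip_force: 40.0
```

>>> move_arm(steps=[{"x": 0,"y": 0,"z": 0,"ax": 0,"ay": 0,"az": 0,"hand": 0.35},{"x": 0,"y": 0,"z": 0,"ax": 0,"ay": 0,"az": 0,"hand": 0.35}])

```text
time: 25.42
tool_pos: [556.7, 360.2, 218.3]
ee_rot: [0.78, 0.626, -0.0, 0.0]
force: [0.1, -1.0, -3.0]
width: 49.8
grip_force: 40.0
```

```bash
python3 plan.py 556 362.6 216 -12.2 1; python3 - <<'E'
from h import *
s=imaging.snapshot('side')
a=s['img'][:,:,::-1]
x0,y0,w,h=135,50,130,110;k=5
b=cv2.resize(a[y0:y0+h,x0:x0+w],None,fx=k,fy=k,interpolation=cv2.INTER_CUBIC)
c,sn=np.cos(-.2122),np.sin(-.2122)
P=[(552.6+c*a-sn*b,363.4+sn*a+c*b,118) for a in(110,-110) for b in(45,39,-39,-45)]
for p in (w2px(s,P)-[x0,y0])*k: cv2.circle(b,tuple(int(v) for v in p),2,(0,0,255),-1)
cv2.imwrite('pics/side3c.png',b)
E
```

```text
t 25.4167 pos [556.7 360.2 218.3] th -12.43 tz [-6.e-04 -8.e-04 -1.e+00] F [ 0.11 -0.99 -3.04] w 49.8

{"x": 0.029, "y": -0.016, "z": 0.03, "az": -0.0019}
```

View pics/side3c.png

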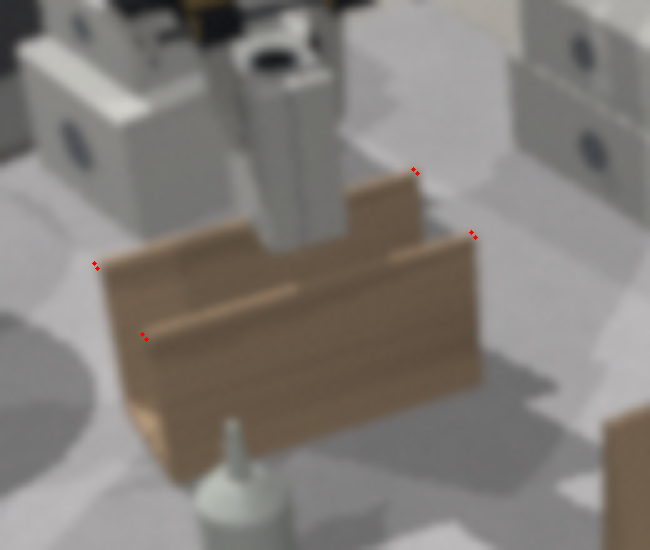

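>>> move_arm(steps=[{"x": 0.023,"y": -0.01,"z": 0.15,"ax": 0,"ay": 0,"az": -0.002,"hand": 0.35},{"x": 0,"y": 0,"z": 0.12,"ax": 0,"ay": 0,"az": 0,"hand": 0.35},{"x": 0,"y": 0,"z": 0.12,"ax": 0,"ay": 0,"az": 0,"hand": 0.35},{"x": 0,"y": 0,"z": 0.1,"ax": 0,"ay": 0,"az": 0,"hand": 0.35},{"x": 0,"y": 0,"z": 0,"ax": 0,"ay": 0,"az": 0,"hand": 0.35}])

```text
time: 25.88
tool_pos: [554.9, 362.3, 178.5]
ee_rot: [0.778, 0.628, -0.002, -0.0]
force: [-0.5, 0.4, -4.0]
width: 50.0
grip_force: 40.0
```

```bash
python3 plan.py 556 362.6 180 -12.2 1
```

```text
t 25.8833 pos [554.9 362.3 178.5] th -12.15 tz [-0.0041 -0.0023 -1.    ] F [-0.5   0.37 -4.04] w 50.0

{"x": 0.007, "y": 0.014, "z": -0.02, "az": 0.0004}
```

>>> move_arm(steps=[{"x": 0,"y": 0,"z": 0.2,"ax": 0,"ay": 0,"az": 0,"hand": 0.35},{"x": 0,"y": 0,"z": 0.25,"ax": 0,"ay": 0,"az": 0,"hand": 0.35},{"x": 0,"y": 0,"z": 0.25,"ax": 0,"ay": 0,"az": 0,"hand": 0.35},{"x": 0,"y": 0,"z": 0.2,"ax": 0,"ay": 0,"az": 0,"hand": 0.35},{"x": 0,"y": 0,"z": 0.15,"ax": 0,"ay": 0,"az": 0,"hand": 0.35}])

```text
time: 26.3
tool_pos: [555.5, 362.8, 101.3]
ee_rot: [0.778, 0.628, -0.001, -0.0]
force: [0.2, 0.8, -3.9]
width: 50.0
grip_force: 40.0
```

>>> move_arm(steps=[{"x": 0,"y": 0,"z": 0.07,"ax": 0,"ay": 0,"az": 0,"hand": 0.35},{"x": 0,"y": 0,"z": 0,"ax": 0,"ay": 0,"az": 0,"hand": 0.35},{"x": 0,"y": 0,"z": 0,"ax": 0,"ay": 0,"az": 0,"hand": 0.35},{"x": 0,"y": 0,"z": 0,"ax": 0,"ay": 0,"az": 0,"hand": 0.35},{"x": 0,"y": 0,"z": 0,"ax": 0,"ay": 0,"az": 0,"hand": 0.35}])

```text
time: 26.72
tool_pos: [557.1, 363.7, 99.7]
ee_rot: [0.778, 0.628, 0.001, 0.0]
force: [-0.3, 0.6, -3.1]
width: 49.7
grip_force: 40.0
```

>>> move_arm(steps=[{"x": 0,"y": 0,"z": 0.06,"ax": 0,"ay": 0,"az": 0,"hand": 0.35},{"x": 0,"y": 0,"z": 0.05,"ax": 0,"ay": 0,"az": 0,"hand": 0.35},{"x": 0,"y": 0,"z": 0,"ax": 0,"ay": 0,"az": 0,"hand": 0.35},{"x": 0,"y": 0,"z": 0,"ax": 0,"ay": 0,"az": 0,"hand": 0.35}])

```text
time: 27.05
tool_pos: [555.8, 363.0, 89.2]
ee_rot: [0.778, 0.628, -0.001, -0.0]
force: [0.0, 0.1, -2.8]
width: 49.6
grip_force: 40.0
```

>>> move_arm(steps=[{"x": 0,"y": 0,"z": 0.02,"ax": 0,"ay": 0,"az": 0,"hand": 0.35},{"x": 0,"y": 0,"z": 0.01,"ax": 0,"ay": 0,"az": 0,"hand": 0.35},{"x": 0,"y": 0,"z": 0,"ax": 0,"ay": 0,"az": 0,"hand": 0.35}])

```text
time: 27.3
tool_pos: [556.3, 363.4, 88.6]
ee_rot: [0.778, 0.628, 0.0, -0.0]
force: [-3.8, -1.7, 5.1]
width: 49.7
grip_force: 40.0
```

Standing on the floor; release, retreat, and look.

>>> move_arm(steps=[{"x": 0,"y": 0,"z": -0.01,"ax": 0,"ay": 0,"az": 0,"hand": 0.45},{"x": 0,"y": 0,"z": 0,"ax": 0,"ay": 0,"az": 0,"hand": 0.65},{"x": 0,"y": 0,"z": 0,"ax": 0,"ay": 0,"az": 0,"hand": 0.8},{"x": 0,"y": 0,"z": 0,"ax": 0,"ay": 0,"az": 0,"hand": 0.85},{"x": 0,"y": 0,"z": 0,"ax": 0,"ay": 0,"az": 0,"hand": 0.85}])

```text
time: 27.72
tool_pos: [556.4, 363.3, 88.4]
ee_rot: [0.778, 0.628, 0.0, 0.0]
force: [0.3, -0.1, 0.0]
width: 71.6
grip_force: 0.0
```

>>> move_arm(steps=[{"x": 0,"y": 0,"z": -0.15,"ax": 0,"ay": 0,"az": 0,"hand": 0.85},{"x": 0,"y": 0,"z": -0.4,"ax": 0,"ay": 0,"az": 0,"hand": 0.85},{"x": 0,"y": 0,"z": -0.5,"ax": 0,"ay": 0,"az": 0,"hand": 0.85},{"x": 0,"y": 0,"z": -0.5,"ax": 0,"ay": 0,"az": 0,"hand": 0.85},{"x": 0,"y": 0,"z": -0.4,"ax": 0,"ay": 0,"az": 0,"hand": 0.85}])

```text
time: 28.13
tool_pos: [556.7, 363.5, 238.8]
ee_rot: [0.778, 0.628, 0.002, 0.0]
force: [0.7, 0.4, 0.9]
width: 79.2
grip_force: 0.0
```

```bash
python3 plan.py 380 500 260 30 8
```

```text
t 28.1333 pos [556.7 363.5 238.8] th -12.14 tz [ 0.0027  0.0015 -1.    ] F [0.71 0.39 0.92] w 79.2

{"x": 0.161, "y": -0.336, "z": -0.035, "az": -0.0439}
{"x": 0.191, "y": -0.32, "z": -0.035, "az": -0.0439}
{"x": 0.219, "y": -0.301, "z": -0.035, "az": -0.0439}
{"x": 0.246, "y": -0.279, "z": -0.035, "az": -0.0439}
{"x": 0.27, "y": -0.256, "z": -0.035, "az": -0.0439}

{"x": 0.293, "y": -0.23, "z": -0.035, "az": -0.0439}
{"x": 0.313, "y": -0.202, "z": -0.035, "az": -0.0439}
{"x": 0.33, "y": -0.172, "z": -0.035, "az": -0.0439}
```

>>> move_arm(steps=[{"x": 0.16,"y": -0.34,"z": -0.035,"ax": 0,"ay": 0,"az": -0.044,"hand": 0.85},{"x": 0.19,"y": -0.32,"z": -0.035,"ax": 0,"ay": 0,"az": -0.044,"hand": 0.85},{"x": 0.22,"y": -0.3,"z": -0.035,"ax": 0,"ay": 0,"az": -0.044,"hand": 0.85},{"x": 0.25,"y": -0.28,"z": -0.035,"ax": 0,"ay": 0,"az": -0.044,"hand": 0.85},{"x": 0.27,"y": -0.26,"z": -0.035,"ax": 0,"ay": 0,"az": -0.044,"hand": 0.85}])

```text
time: 28.55
tool_pos: [444.1, 449.5, 249.0]
ee_rot: [0.612, 0.791, 0.001, 0.0]
force: [0.8, -0.0, 0.8]
width: 79.0
grip_force: 0.0
```

>>> move_arm(steps=[{"x": 0.29,"y": -0.23,"z": -0.035,"ax": 0,"ay": 0,"az": -0.044,"hand": 0.85},{"x": 0.31,"y": -0.2,"z": -0.035,"ax": 0,"ay": 0,"az": -0.044,"hand": 0.85},{"x": 0.33,"y": -0.17,"z": -0.035,"ax": 0,"ay": 0,"az": -0.044,"hand": 0.85},{"x": 0,"y": 0,"z": 0,"ax": 0,"ay": 0,"az": 0,"hand": 0.85},{"x": 0,"y": 0,"z": 0,"ax": 0,"ay": 0,"az": 0,"hand": 0.85}])

```text
time: 28.97
tool_pos: [378.1, 500.6, 256.8]
ee_rot: [0.498, 0.867, 0.001, 0.0]
force: [0.6, -0.8, -0.4]
width: 78.8
grip_force: 0.0
```

```bash
python3 -c "
from h import *
snap('top','top9')"
```

```text
(no output)
```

View pics/top9.png

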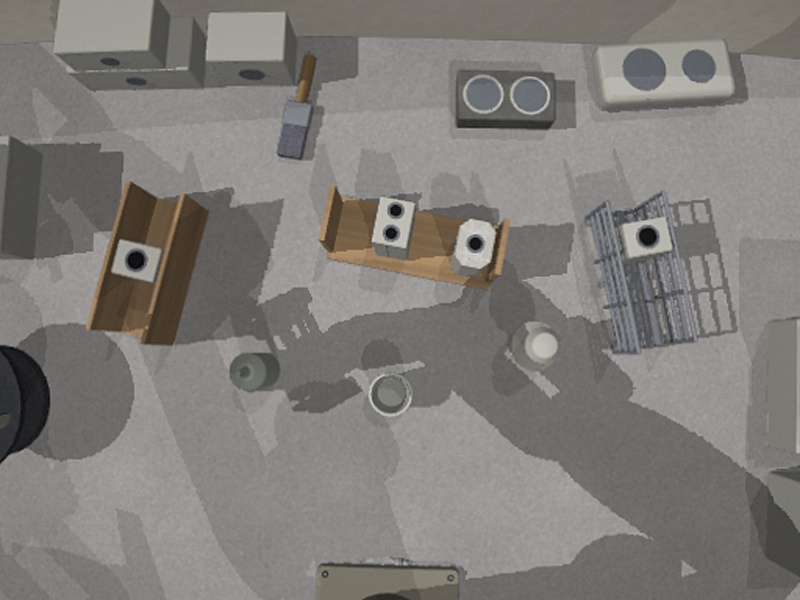

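The picture shows one mould upright and crosswise in the trough (136,260) and the other in the rack (647,237). The bystanders have not moved.

```bash
python3 -c "
from station import ticket
print(ticket.hand_in())"
```

```text
the job is handed in; nothing more can be done
None
```

The mould from the stand's left end weighed about 0.67 kg (damp) and now stands crosswise in the wire rack; the other single-hole mould weighed about 0.32 kg (dry) and stands crosswise in the trough. The bystanders stayed where they were, and the job was handed in at about 29 s.

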